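# Load the right label roll into a printer whose cover must be prised open

### The arm

A 6-joint arm with a two-finger parallel gripper is mounted at the origin on a cart in front of the work surface, level with it; the furniture and walls round the work are solid. World frame = base frame: x ahead of the robot, y to its left, z up, the work surface at z = 0. Lengths are in m, angles in degrees, forces in N, time in s.
With the tool pointing down it reaches from about 0.3 to 0.75 m from the base axis. Payload 8.5 kg.
Tool frame: the origin (TCP) lies midway between the tips of the shut fingers; the grasp point (between the pads) lies 19 mm behind it (env.grasp_offset is the distance from the TCP to the grasp point, in m); z points along the fingers, y is the line along which they close (so a half turn about z gives the same grasp; the last joint's range is limited). The gripper opens to 85 mm and grips with 20 to 120 N. Pads are 22 mm wide; open, the fingers measure 114 mm over their backs; the gripper's body (76 mm by 85 mm) begins 54 mm behind the grasp point. The pads swing forward as they close: fully open they stand 13 mm farther back than shut.
Start: joints at [59.628, 21.807, 74.336, -0, 83.858, -12.336], TCP at [0.17, 0.523, 0.231] pointing down, gripper open.
Joint ranges: [-178.18, 178.18], [-50.72, 133.34], [12.68, 142.11], [-81.47, 261.47], [9.98, 163.14], [-165.26, 165.26]. Speed limits (degrees/s): [136.94, 136.94, 180, 180, 180, 180].

### API

Orientations are given as a 3x3 rotation matrix whose columns are the frame's x, y, z axes.
In Python, from rig import env gives the robot as it stands.
- The arm moves only by the tool servo_tool, never from a script. Its argument "deltas" is text: rows parted by semicolons, each of 7 numbers parted by spaces: the opening, from 0 (shut) to 1 (fully open), then the shift along the tool's x, y, z in mm, then the turn, a rotation vector about the tool's x, y, z in rad. A call has 1 to 8 rows; each row shifts and turns the commanded pose from where the row before left it, along the tool's axes as they then stand; what a row does not reach is not made up. A row lasts 1/12 s, in which the tool goes at most 41.7 mm and 7.16 degrees, less where a joint would pass 70% of its speed; a pose out of reach is approached as far as the arm can. A call is refused whole if a number of a shift passes 41.7 or a number of a turn 0.125, either way. A call with a gripper value outside its range is refused whole. The fingers move at their own pace and stop on an object; "newtons" is the grip in N (left out, the last holds). Time passes only in rows, so rows that do not move let the fingers close. It gives the time, the measured TCP pose, the force, the opening and the grip force at its end, in the units of the state.
- env.observe(): the state, without advancing time (a new reading comes with each control period).
- env.get_image(name): name is "scene" or "top"; returns a dict with "img" (420x560x3 uint8, red, green, blue), "depth" (420x560 float32, m along the optical axis (not along the pixel's ray), 0 where there is no reading), "camera_matrix" (3x3 intrinsics, pixels), "D" ([k1, k2, p1, p2, k3] as OpenCV has them; the pictures are not rectified), "world_to_cam" (4x4, takes a point from world to camera coordinates). Camera axes: x right, y down, z forward; pixel columns grow to the right and rows downward; lengths in m; the calibration is good to about 2 mm. A picture is of the moment at which its call begins.
- env.close_job(): hands the job in; it is judged then, once.
Trained networks look in a picture, given as the dict that the camera call returned (one of the last four; its "shot" number tells which), for a name from the list of things; names that differ only in an ending like _2 or _b are one class to them, and where a whole thing is asked for, a point or a joint stands for the part that bears it (a point fixed in the world has none). Each returns a list of dicts, best first, with "conf" (0 to 1); they miss things now and then, are a little off and sometimes report something else, mostly with a low value. They report only what shows in the picture. A call takes as long as a camera call. They do not tell look-alikes from the thing itself.
- env.spot_in(name, picture): "bbox" ([centre column, centre row, width, height] in pixels, round what is visible of it).
- env.spot_point(name, picture): "uv" ([column, row] in pixels: a listed point, or the origin of a listed thing).
The state is a dict: "time_s": time; "q": joint angles; "qvel": joint speeds; "joint_efforts": joint torques, N m; "position": TCP position; "tool_rot": TCP orientation; "ft_force": force on the tool from outside, world axes, zero at the start; "wrist_torque": the same for the moment, N m; "grip_width": finger opening in m; "gripper_force": force on a finger pad.
Only numpy, scipy, OpenCV 4.12 (cv2) and the standard library are available. Lean on these libraries where they do the work, as an engineer would, in place of code of your own. Each camera call takes 0.05 s, during which the arm holds its last target. There are 200 camera calls.

### The job

The release tab of the label printer's cover has broken off: put the screwdriver's blade into the notch at the middle of the front, prise the cover up until it stands open, and lay the screwdriver back on the bench. Load the one roll from the rack that fills the space between the paper guides (not one that leaves wide gaps or rides on them), seating it on the carrier rollers, and then push the cover fully shut. Leave the other rolls in the rack and disturb nothing else.

Things in the scene. Friction and masses are not known exactly. Their poses are not given: they have to be found in the camera images.
- printer: grey desktop label printer, fixed, 150 mm deep (x), 140 wide (y), walls 58 high, 90 high with the cover shut. Origin: centre of its underside; its +x points from its front (facing the robot) to its back, y along its width, z up. The black cover is hinged along the top of the back wall, over an open bay (118 x 128 mm, floor at z 22)
- bay (a point): where the centre of a seated 56 mm diameter roll lies, axis along y: printer x = 8, y = 0, z = 54 mm; printer's axes. It rests on two steel carrier rollers (along y, 32 mm apart, tops at z 30) midway between two upright paper guides whose inner faces are 56 mm apart (y = -28 and +28); the guides are 3 mm thick, 48 mm long in x, reach z = 43 and flare at the top
- notch (a point): mouth of the pry notch in the middle of the printer's front (printer x = -75, y = 0, z = 53 mm): 18 mm wide, from z = 44 up to the underside of the cover's lip at z = 58, running straight back 22 mm through the front wall. Beside it there is only a 4 mm label slit. Axes as the printer's
- cover (a joint): opening angle of the printer's cover, rad: 0 shut, stop at 1.1 (so it leans over the bay even when fully open). A stiff hinge keeps it where it is left; lifting the lip takes about 1.5 to 2 N
- cover_hinge (a point): middle of the cover's hinge line (printer x = 72, y = 0, z = 58 mm), which runs along the printer's y
- cover_lip (a point): middle of the lower front edge of the cover, 147 mm from the hinge line; moves with the cover. The lip is 4 mm thick and the cover behind it is hollow
- cover_top (a point): point on the outside of the cover's top face, 42 mm behind its lip and 32 mm above the cover's rim plane, 105 mm in front of the hinge; moves with the cover: a place to push it shut
- rack: low steel rack for spare label rolls, fixed, 66 x 340 x 32 mm, long along its y; origin: centre of its underside, z up. Two rods along y, wire dividers 32 mm high every 80 mm; one roll lies in each of its four compartments (centres at y = -120, -40, 40, 120 mm, roll centre z = 44), in any order
- screwdriver: flat screwdriver, 206 mm long, 28 mm thick, lying on the bench. Origin: underside, middle of its length; handle along its +y (y = 7 to 103 mm, 26 mm wide), blade along -y (6 mm thick, axis 14 mm above the underside, tip at y = -101); z up
- driver_grip (a point): point on the screwdriver's axis in the handle, 35 mm from the origin towards the handle end (y = 35, z = 14 mm); same axes
- driver_tip (a point): the blade's tip on its axis (y = -100, z = 14 mm)
- ink_bottle: ink bottle, 49 mm diameter, 90 mm high, standing at the right of the printer; bystander. Origin: centre of its underside
- jar: jar of paste, 59 mm diameter, 70 mm high, standing at the left of the printer; bystander. Origin: centre of its underside
- tape_measure: tape measure, 63 x 90 x 38 mm, lying behind the rack; bystander. Origin: centre of its underside
- roll_a: roll of blank white labels, 40 mm wide (along its y), 56 mm diameter, cardboard core; lies in the rack with its y axis level. Origin: its centre
- roll_b: roll of blank white labels, 46 mm wide (along its y), 56 mm diameter, cardboard core; lies in the rack with its y axis level. Origin: its centre
- roll_c: roll of blank white labels, 52 mm wide (along its y), 56 mm diameter, cardboard core; lies in the rack with its y axis level. Origin: its centre
- roll_d: roll of blank white labels, 58 mm wide (along its y), 56 mm diameter, cardboard core; lies in the rack with its y axis level. Origin: its centre
Mind the look-alikes: they are no part of the job. Leave any pink look-alike of the roll_c alone.

How it is judged:
By the outcome, as a careful person would: the job done as asked, in the order asked, and still so for the second after the job is handed in, with the robot touching nothing.
It also fails if it takes over 72 s, if anything falls off the work surface, if the arm or the gripper's body presses on something with over 40 N, if the wrist force passes 120 N, or if a joint passes its speed limit or range.

## Working session

There is one attempt and no reset: what is moved stays moved. The work goes in short steps, Python scripts to look and compute and a tool call to move; the robot and the scene stay as the last step left them, time stands still between calls to the robot, and variables do not carry over. Pictures are saved under pics/ and viewed, at most 10 in all, crops included, and the job is handed in when it is done.

Besides the shell and the picture viewer there is one more tool, called after "Call:" by a JSON object that holds its "name" and its "arguments", one argument or row to a line. servo_tool: Moves the arm, as the interface text tells. Its arguments: {"type":"object","properties":{"deltas":{"type":"string"},"newtons":{"type":"number"}},"required":["deltas"]}

```bash
ls; mkdir -p pics
cat > h.py <<'E'
from rig import env
import numpy as np, cv2
def ray(p,uv):
    K=np.array(p["camera_matrix"]);D=np.array(p["D"],float);T=np.array(p["world_to_cam"])
    n=cv2.undistortPoints(np.array([[uv]],float),K,D)[0,0]
    R=T[:3,:3];c=-R.T@T[:3,3];return c,R.T@np.array([n[0],n[1],1.])
def atz(p,uv,z):
    c,d=ray(p,uv);return c+d*(z-c[2])/d[2]
def dep(p,uv):
    c,d=ray(p,uv);u,v=int(round(uv[0])),int(round(uv[1]))
    w=p["depth"][max(v-1,0):v+2,max(u-1,0):u+2];w=w[w>0];return c+d*np.median(w) if len(w) else None
def tri(p,a,q,b):
    c,d=ray(p,a);e,f=ray(q,b)
    s=np.linalg.lstsq(np.c_[d,-f],e-c,rcond=None)[0];A=c+s[0]*d;B=e+s[1]*f
    return (A+B)/2,np.linalg.norm(A-B)
def save(p,n,crop=None,k=1):
    i=p["img"][:,:,::-1]
    if crop: a,b,c,d=crop;i=i[b:d,a:c]
    cv2.imwrite("pics/"+n,cv2.resize(i,None,fx=k,fy=k,interpolation=cv2.INTER_CUBIC))
E
cat > m.py <<'E'
from h import *
np.set_printoptions(precision=4,suppress=True)
s=env.get_image("scene");t=env.get_image("top");save(s,"s1.png",k=1.4);save(t,"t1.png",k=1.4)
for n in ["printer","bay","notch","cover_hinge","cover_lip","cover_top","rack","screwdriver","driver_grip","driver_tip","ink_bottle","jar","tape_measure","roll_a","roll_c"]:
    a=env.spot_point(n,s)[:5];b=env.spot_point(n,t)[:5]
    print(n,[(np.round(x["uv"]),round(x["conf"],2)) for x in a],"|",[(np.round(x["uv"]),round(x["conf"],2)) for x in b])
    if a and b: print("   ",*tri(s,a[0]["uv"],t,b[0]["uv"]),"topdepth",dep(t,b[0]["uv"]))
print(env.observe()); print(t["world_to_cam"],s["world_to_cam"])
E
python3 m.py
```

```text
pics
printer [(array([233., 198.]), 0.6)] | [(array([190., 160.]), 0.66), (array([232., 138.]), 0.43)]
    [ 0.6661  0.2062 -0.0067] 0.0023167820796450036 topdepth [0.6456 0.1887 0.0903]
bay [(array([219., 231.]), 0.74), (array([235., 179.]), 0.73)] | [(array([187., 168.]), 0.6)]
    [ 0.6609  0.2498 -0.145 ] 0.023687416492422633 topdepth [0.624  0.1945 0.0923]
notch [(array([227., 198.]), 0.9)] | [(array([200., 183.]), 0.73)]
    [0.5916 0.1658 0.0541] 0.0004806588759605671 topdepth [0.5941 0.168  0.0397]
cover_hinge [(array([239., 166.]), 0.95)] | [(array([176., 132.]), 0.86)]
    [0.7256 0.2274 0.0711] 0.00676166821946597 topdepth [0.7189 0.2262 0.0891]
cover_lip [(array([224., 196.]), 0.8)] | [(array([193., 182.]), 0.96), (array([230., 138.]), 0.47)]
    [0.5969 0.1837 0.0504] 0.005840277039498791 topdepth [0.5928 0.1833 0.0652]
cover_top [(array([231., 177.]), 0.98), (array([387., 275.]), 0.18)] | []
rack [(array([352., 287.]), 0.84)] | [(array([358., 215.]), 0.59)]
    [ 0.5188 -0.2537 -0.0013] 0.008949859858572894 topdepth [ 0.514  -0.2455  0.0272]
screwdriver [(array([184., 2
[... 1824 characters left out ...]
.0095]), 'joint_efforts': array([ -0.0001, -44.8327, -23.1462,  -0.0002,   0.0006,  -0.    ]), 'position': array([0.1703, 0.523 , 0.2313]), 'tool_rot': array([[-0.9509,  0.3096,  0.    ],
       [ 0.3096,  0.9509,  0.    ],
       [ 0.    ,  0.    , -1.    ]]), 'ft_force': array([-0.2592, -0.457 , -0.3955]), 'wrist_torque': array([-0.0101, -0.0214,  0.0039]), 'gripper_force': 0.0, 'grip_width': 0.08544634467393249}
[[ 0.0107 -0.9998 -0.0175 -0.0299]
 [-0.9925 -0.0085 -0.1222  0.5506]
 [ 0.1221  0.0187 -0.9923  1.2892]
 [ 0.      0.      0.      1.    ]] [[ 0.5364 -0.8438  0.0191 -0.3239]
 [-0.4981 -0.3347 -0.7999  0.3363]
 [ 0.6813  0.4196 -0.5998  0.8335]
 [ 0.      0.      0.      1.    ]]
```

View pictures.

View pics/t1.png

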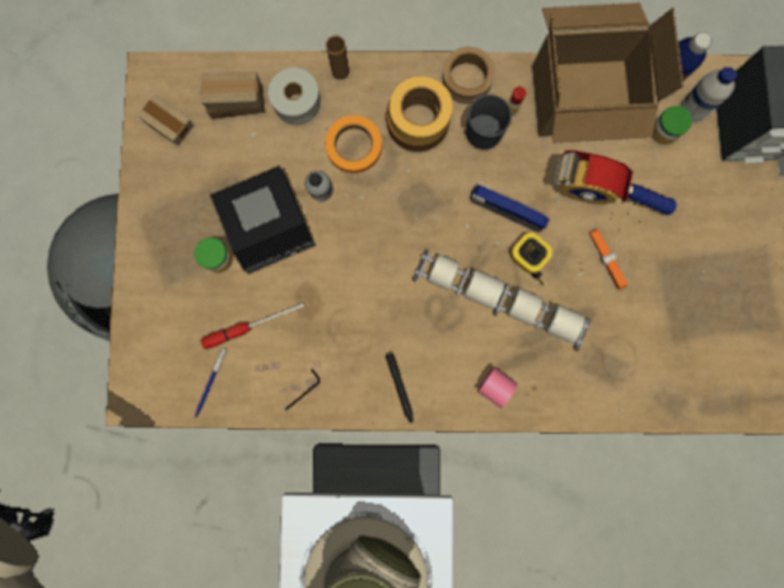

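View pics/s1.png

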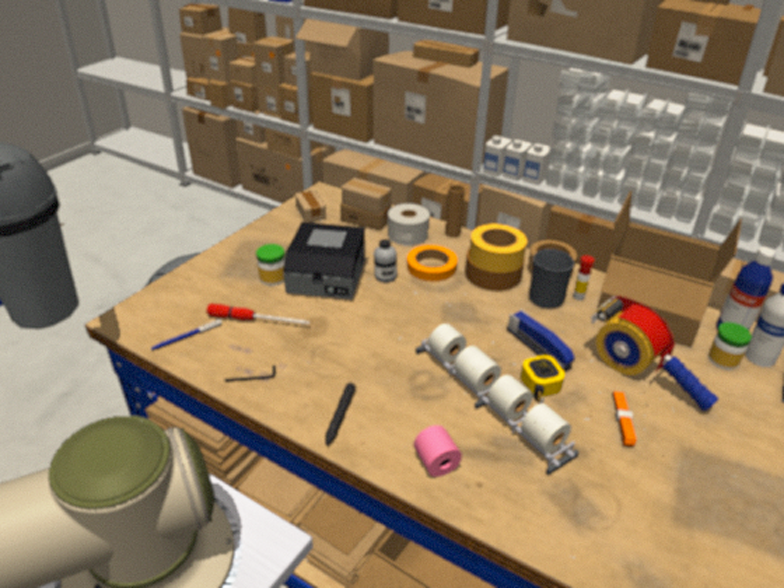

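```bash
cat > m2.py <<'E'
from h import *
np.set_printoptions(precision=4,suppress=True)
s=env.get_image("scene");t=env.get_image("top")
np.savez("shots.npz",s=s["img"],t=t["img"],sd=s["depth"],td=t["depth"])
def cloud(p):
    K=np.array(p["camera_matrix"]);D=np.array(p["D"],float);T=np.array(p["world_to_cam"])
    h,w=p["depth"].shape;u,v=np.meshgrid(np.arange(w),np.arange(h))
    n=cv2.undistortPoints(np.stack([u.ravel(),v.ravel()],1)[:,None].astype(float),K,D)[:,0]
    z=p["depth"].ravel();P=np.c_[n*z[:,None],z];return (P-T[:3,3])@T[:3,:3],p["img"].reshape(-1,3).astype(int),z>0
for nm,p in(("top",t),("scene",s)):
    print(nm,p["camera_matrix"][0][0])
    X,C,ok=cloud(p)
    near=lambda c,r:ok&(np.hypot(X[:,0]-c[0],X[:,1]-c[1])<r)
    b=X[near((.45,-.1),.25)&(X[:,2]<.015)];print("bench z",np.median(b[:,2]),len(b))
    m=near((.658,.197),.115)&(X[:,2]>.05)
    for lo,hi in((.05,.2),(.08,.2)):
        P=X[m&(X[:,2]>lo)&(X[:,2]<hi)];r=cv2.minAreaRect(P[:,:2].astype(np.float32)*1000);print(" printer",lo,r,P[:,2].max(),len(P))
    # rolls
    m=near((.518,-.25),.21)&(X[:,2]>.036)&(C.min(1)>110)&(C.max(1)-C.min(1)<70)
    P=X[m];d=np.array([.415,.91]);d=np.array([np.cos(np.arctan2(.91,.415))]*1);
    q=P[:,:2]-P[:,:2].mean(0);ax=np.linalg.svd(q,full_matrices=False)[2][0];ax*=np.sign(ax[1])
    print(" rack axis",ax,np.degrees(np.arctan2(-ax[0],ax[1])),"mean",P[:,:2].mean(0))
    a=q@ax;per=q@np.array([ax[1],-ax[0]])
    hist=np.histogram(a,bins=np.arange(-.2,.2,.004))
    lab=np.zeros(p["depth"].shape,np.uint8);lab.ravel()[np.where(m)[0]]=1
    n,L,st,ce=cv2.connectedComponentsWithStats(lab,connectivity=4)
    for k in range(1,n):
        if st[k,4]<60: continue
        Q=X[(L==k).ravel()];A=(Q[:,:2]-P[:,:2].mean(0))@ax
        Qt=Q[Q[:,2]>.06]
        top=Qt[:,:2].mean(0) if len(Qt) else None
        r=cv2.minAreaRect(Q[:,:2].astype(np.float32)*1000)
        print("  roll px",ce[k],"n",st[k,4],"len",np.ptp(A),"top",top,"zmax",np.percentile(Q[:,2],97),"rect",np.round(np.r_[r[0],r[1],r[2]],1))
    # screwdriver
    m=near((.475,.22),.13)&(X[:,2]>.006)&(X[:,2]<.04)&(X[:,0]>.41)
    red=m&(C[:,0]>C[:,1]+60);lab=np.zeros(p["depth"].shape,np.uint8);lab.ravel()[np.where(m)[0]]=1
    P=X[red];print(" handle n",len(P),"mean",P.mean(0),"zmax",P[:,2].max());
    q=P[:,:2]-P[:,:2].mean(0);ax=np.linalg.svd(q,full_matrices=False)[2][0];ax*=np.sign(ax[1]);A=q@ax
    print("  axis",ax,"ends",P[:,:2].mean(0)+ax*A.min(),P[:,:2].mean(0)+ax*A.max(),"len",np.ptp(A))
    n,L,st,ce=cv2.connectedComponentsWithStats(lab,connectivity=8)
    for k in range(1,n):
        if st[k,4]>20:
            Q=X[(L==k).ravel()];q=Q[:,:2]-Q[:,:2].mean(0);ax=np.linalg.svd(q,full_matrices=False)[2][0];ax*=np.sign(ax[1]);A=q@ax
            print("  comp",ce[k],st[k,4],"axis",ax,"ends",Q[:,:2].mean(0)+ax*A.min(),Q[:,:2].mean(0)+ax*A.max(),np.ptp(A),"z",Q[:,2].min(),Q[:,2].max())
a=cv2.resize(t["img"][170:255,285:430,::-1],None,fx=4,fy=4,interpolation=cv2.INTER_CUBIC)
b=cv2.resize(t["img"][110:255,135:230,::-1],None,fx=2.34,fy=2.34,interpolation=cv2.INTER_CUBIC)[:340]
b=cv2.copyMakeBorder(b,0,340-b.shape[0],0,0,cv2.BORDER_CONSTANT)
cv2.imwrite("pics/c1.png",np.hstack([a,b])[:, :800])
E
python3 m2.py
```

```text
top 504.62708721207645
bench z 0.0002185925254139438 22595
 printer 0.05 ((660.9954833984375, 198.701171875), (150.7060089111328, 229.33273315429688), 24.611900329589844) 0.09843555217703165 3579
 printer 0.08 ((676.4942016601562, 183.08590698242188), (135.97000122070312, 187.99688720703125), 23.904888153076172) 0.09843555217703165 2748
 rack axis [0.4018 0.9157] -23.69083291301693 mean [ 0.5142 -0.252 ]
  roll px [316.6711 193.7664] n 304 len 0.040509588246318895 top [ 0.5655 -0.1366] zmax 0.07453942603007228 rect [ 564.8 -135.7   40.2   48.9   67.3]
  roll px [346.0575 206.3872] n 452 len 0.05873959288476527 top [ 0.5337 -0.2116] zmax 0.07456372008102964 rect [ 533.1 -211.3   58.6   49.6   66.6]
  roll px [375.575  218.8611] n 360 len 0.046664306489051066 top [ 0.5022 -0.2856] zmax 0.07454826000911825 rect [ 502.  -286.    46.6   49.8   66.4]
  roll px [404.5647 231.3035] n 402 len 0.051315859735732466 top [ 0.4717 -0.3587] zmax 0.07476412529572972 rect [ 470.6 -359.3   50.9   49.3   67.3]
 handle n 277 mean [0.4447 0.2733 0.0245] zmax 0.03455693767098198
  axis [-0.3803  0.9249] e
[... 1290 characters left out ...]
top [ 0.4955 -0.2891] zmax 0.07416659408694457 rect [ 498.9 -287.6   46.4   49.9   67.7]
  roll px [387.7997 301.8484] n 574 len 0.05460978042485623 top [ 0.4653 -0.3617] zmax 0.0731307699191181 rect [ 468.  -361.3   54.5   51.    66.8]
 handle n 266 mean [0.4392 0.267  0.0212] zmax 0.03006336043874868
  axis [-0.3914  0.9202] ends [0.4582 0.2222] [0.4206 0.3107] len 0.09617227542468682
  comp [206.2732 201.9   ] 410 axis [-0.1086  0.9941] ends [0.5837 0.1625] [0.5677 0.3087] 0.14711334363857276 z 0.0061873232281242484 0.039911416285410034
  comp [172.1289 223.9794] 388 axis [-0.416   0.9094] ends [0.5042 0.1244] [0.4193 0.3101] 0.20422236899986063 z 0.0061582653667799124 0.03006336043874868
```

View pics/c1.png

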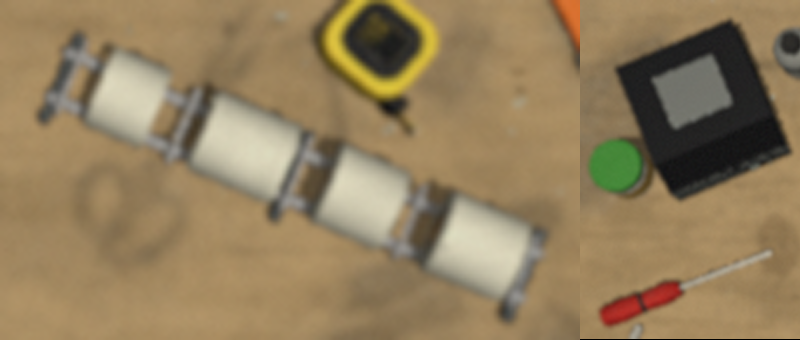

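The rack rolls, by top-image pixel: (317,194) is 40 mm, (346,206) is 58 mm, (376,219) is 46 mm and (405,231) is 51–52 mm. The last, at the right end of the rack, is roll_c. The crop confirms it is white with one divider beside it. The pink roll at (355,278) is the look-alike, so I leave it alone. The printer is at (190,160), with its notch at (200,183). The screwdriver runs from its tip at (214,218) to its red handle at (160,238).

```bash
cat > plan.py <<'E'
from rig import env
import numpy as np
from scipy.spatial.transform import Rotation as Ro
np.set_printoptions(precision=4,suppress=True)
def R(yang,tilt=0,tdir=0):
    """tool down, y axis at world angle yang; then tilt tool z toward world heading tdir by tilt deg"""
    a=np.radians(yang);M=np.array([[-np.sin(a),np.cos(a),0],[np.cos(a),np.sin(a),0],[0,0,-1.]])
    d=np.radians(tdir);ax=np.array([np.sin(d),-np.cos(d),0])  # rotates -z toward heading
    return Ro.from_rotvec(ax*np.radians(tilt)).as_matrix()@M
def seg(p0,R0,p1,R1,n=None):
    r=Ro.from_matrix(R0.T@R1).as_rotvec();L=R0.T@(np.array(p1)-p0)*1000
    if n is None:n=int(np.ceil(max(np.linalg.norm(r)/.11,np.linalg.norm(L)/34,1)))
    S=sum(Ro.from_rotvec(r*k/n).as_matrix() for k in range(n));s=np.linalg.solve(S,L)
    print(f"{n} rows of: "+" ".join(f"{v:.1f}" for v in s)+"  "+" ".join(f"{v:.4f}" for v in r/n))
def go(*wps):
    o=env.observe();p,Q=o["position"],o["tool_rot"];print("at",p,"F",o["ft_force"],"t",o["time_s"],"w",o["grip_width"])
    for w in wps:
        n=w[2] if len(w)>2 else None
        seg(p,Q,w[0],w[1],n);p,Q=np.array(w[0]),w[1]
E
cat > fit.py <<'E'
import numpy as np,cv2
from m2 import *
E
python3 - <<'E'
from plan import *
y=22.8
go(([.454,.2525,.12],R(y)),([.454,.2525,.003],R(y)))
E
cat > f.py <<'E'
import numpy as np,cv2
np.set_printoptions(precision=1,suppress=True)
z=np.load("shots.npz")
from h import env
s=env.get_image("scene");t=env.get_image("top")
for p,nm in((t,"top"),(s,"scene")):
    K=np.array(p["camera_matrix"]);D=np.array(p["D"],float);T=np.array(p["world_to_cam"])
    h,w=p["depth"].shape;u,v=np.meshgrid(np.arange(w),np.arange(h))
    n=cv2.undistortPoints(np.stack([u.ravel(),v.ravel()],1)[:,None].astype(float),K,D)[:,0]
    d=p["depth"].ravel();X=(np.c_[n*d[:,None],d]-T[:3,3])@T[:3,:3];C=p["img"].reshape(-1,3).astype(int)
    m=(d>0)&(np.hypot(X[:,0]-.66,X[:,1]-.197)<.115)&(C.max(1)-C.min(1)<25)&(X[:,2]<.12)
    for lo in(.05,.082):
        mm=(m&(X[:,2]>lo)).astype(np.uint8).reshape(h,w);mm=cv2.morphologyEx(mm,cv2.MORPH_OPEN,np.ones((3,3),np.uint8))
        k,L,st,ce=cv2.connectedComponentsWithStats(mm,connectivity=4);i=1+np.argmax(st[1:,4])
        P=X[(L==i).ravel()];print(nm,lo,cv2.minAreaRect(P[:,:2].astype(np.float32)*1000),len(P),np.median(P[:,2])*1000,"box",cv2.boxPoints(cv2.minAreaRect(P[:,:2].astype(np.float32)*1000)).tolist())
E
python3 f.py
```

```text
at [0.1703 0.523  0.2313] F [-0.1123 -0.6794 -0.99  ] t 1.7 w 0.08503890755167796
12 rows of: -33.6 -1.8 9.3  0.0000 -0.0000 0.0715
4 rows of: 0.0 0.0 29.2  0.0000 0.0000 0.0000
top 0.05 ((659.0166015625, 199.87831115722656), (147.94357299804688, 140.74676513671875), 23.479637145996094) 3210 89.44166976994865 box [[563.1311645507812, 234.95281982421875], [619.2079467773438, 105.85965728759766], [754.9020385742188, 164.80380249023438], [698.8252563476562, 293.89697265625]]
top 0.082 ((669.8552856445312, 204.36590576171875), (124.40636444091797, 140.5586395263672), 23.050378799438477) 2552 90.38209121029637 box [[585.1011352539062, 244.6791229248047], [640.1355590820312, 115.34255981445312], [754.6094360351562, 164.0526885986328], [699.5750122070312, 293.3892517089844]]
scene 0.05 ((657.907470703125, 196.84326171875), (155.43658447265625, 140.89495849609375), 23.72175407409668) 1918 87.80498936445993 box [[558.4149169921875, 230.07290649414062], [615.0963134765625, 101.08218383789062], [757.4000244140625, 163.61361694335938], [700.7186279296875, 292.6043395996094]]
scene 0.082 ((668.9683837890625, 200.63131713867188), (131.61148071289062, 138.5966796875), 23.972427368164062) 1155 89.68126270568128 box [[580.6832885742188, 237.2153778076172], [636.9946899414062, 110.57390594482422], [757.2534790039062, 164.04725646972656], [700.9420776367188, 290.688720703125]]
```

Call:
{"name": "servo_tool", "arguments": {
  "deltas": "0.6 -33.6 -1.8 9.3 0 0 0.0715;0.6 -33.6 -1.8 9.3 0 0 0.0715;0.6 -33.6 -1.8 9.3 0 0 0.0715;0.6 -33.6 -1.8 9.3 0 0 0.0715;0.6 -33.6 -1.8 9.3 0 0 0.0715;0.6 -33.6 -1.8 9.3 0 0 0.0715;0.6 -33.6 -1.8 9.3 0 0 0.0715;0.6 -33.6 -1.8 9.3 0 0 0.0715"
}}

```text
time_s: 2.47
position: [0.3879, 0.3678, 0.1565]
tool_rot: [[-0.629, 0.777, 0.0], [0.777, 0.629, 0.0], [-0.0, 0.0, -1.0]]
ft_force: [0.6, 1.0, -0.5]
grip_width: 0.0512
gripper_force: 0.0
```

Call:
{"name": "servo_tool", "arguments": {
  "deltas": "0.6 -33.6 -1.8 9.3 0 0 0.0715;0.6 -33.6 -1.8 9.3 0 0 0.0715;0.6 -33.6 -1.8 9.3 0 0 0.0715;0.6 -33.6 -1.8 9.3 0 0 0.0715;0.6 0 0 0 0 0 0;0.6 0 0 0 0 0 0"
}}

```text
time_s: 2.97
position: [0.4542, 0.2515, 0.1194]
tool_rot: [[-0.385, 0.923, -0.001], [0.923, 0.385, -0.0], [0.0, -0.001, -1.0]]
ft_force: [-1.0, 0.5, 0.1]
grip_width: 0.0513
gripper_force: 0.0
```

Call:
{"name": "servo_tool", "arguments": {
  "deltas": "0.6 0 1 29 0 0 0;0.6 0 0 29 0 0 0;0.6 0 0 29 0 0 0;0.6 0 0 29 0 0 0;0.6 0 0 0 0 0 0;0 0 0 0 0 0 0;0 0 0 0 0 0 0;0 0 0 0 0 0 0",
  "newtons": 100
}}

```text
time_s: 3.63
position: [0.4555, 0.2539, 0.0059]
tool_rot: [[-0.389, 0.921, 0.003], [0.921, 0.389, 0.001], [-0.0, 0.004, -1.0]]
ft_force: [-0.1, 1.1, 0.4]
grip_width: 0.0246
gripper_force: 98.1
```

Call:
{"name": "servo_tool", "arguments": {
  "deltas": "0 0 0 0 0 0 0;0 0 0 0 0 0 0;0 0 0 0 0 0 0;0 0 0 0 0 0 0"
}}

```text
time_s: 3.97
position: [0.4555, 0.2538, 0.0058]
tool_rot: [[-0.388, 0.922, 0.004], [0.922, 0.388, 0.001], [-0.0, 0.004, -1.0]]
ft_force: [-1.1, 2.3, 7.8]
grip_width: 0.0247
gripper_force: 99.1
```

Call:
{"name": "servo_tool", "arguments": {
  "deltas": "0 0 0 -10 0 0 0;0 0 0 -25 0 0 0;0 0 0 -35 0 0 0;0 0 0 -35 0 0 0;0 0 0 -25 0 0 0;0 0 0 0 0 0 0;0 0 0 0 0 0 0"
}}

```text
time_s: 4.55
position: [0.455, 0.2533, 0.1359]
tool_rot: [[-0.388, 0.922, 0.004], [0.922, 0.388, 0.001], [-0.001, 0.004, -1.0]]
ft_force: [0.5, 0.3, -2.0]
grip_width: 0.0248
gripper_force: 98.4
```

```bash
cat > look.py <<'E'
from h import *
import sys
np.set_printoptions(precision=4,suppress=True)
def look(names,shotname=None,crop=None,k=1):
    s=env.get_image("scene");t=env.get_image("top")
    for n in names:
        a=env.spot_point(n,s)[:2];b=env.spot_point(n,t)[:2]
        print(n,[(np.round(x["uv"],1),round(x["conf"],2)) for x in a],"|",[(np.round(x["uv"],1),round(x["conf"],2)) for x in b])
        if a and b: print("   ",*tri(s,a[0]["uv"],t,b[0]["uv"]))
    return s,t
E
python3 - <<'E'
from look import *
from plan import *
s,t=look(["driver_tip","driver_grip"])
save(s,"s2.png",(120,100,320,260),4)
C=np.array([.6593,.1975,0]);yaw=23.7;c,sn=np.cos(np.radians(yaw)),np.sin(np.radians(yaw));P=lambda x,y,z:C+np.array([c*x-sn*y,sn*x+c*y,z])/1000
Q=R(90+yaw)
# grip 135 behind tip, axis ~ TCP z +9mm
pre=P(-75-25-135,0,51-9);ins=P(-75+20-135,0,51-9)
print(pre,ins)
go((P(-75-25-135,0,130),Q),(pre,Q),(ins,Q))
E
```

```text
driver_tip [(array([216.8, 188.5]), 0.87)] | [(array([205.1, 213.3]), 0.57), (array([315.7, 195.2]), 0.42)]
    [0.5067 0.1333 0.1423] 0.009928963523461044
driver_grip [(array([166.1, 184.3]), 0.72)] | [(array([156.2, 233.4]), 0.69), (array([208.4, 216.1]), 0.37)]
    [0.4552 0.2535 0.1392] 0.0029269962263916162
[0.4441 0.103  0.042 ] [0.4853 0.1211 0.042 ]
at [0.4542 0.253  0.1329] F [ 0.487   0.1836 -1.1186] t 4.85 w 0.02472935063015785
15 rows of: -4.0 -10.4 0.2  -0.0001 -0.0001 -0.1058
3 rows of: 0.0 0.0 29.3  0.0000 0.0000 0.0000
2 rows of: -22.5 0.0 0.0  0.0000 0.0000 0.0000
```

View pics/s2.png

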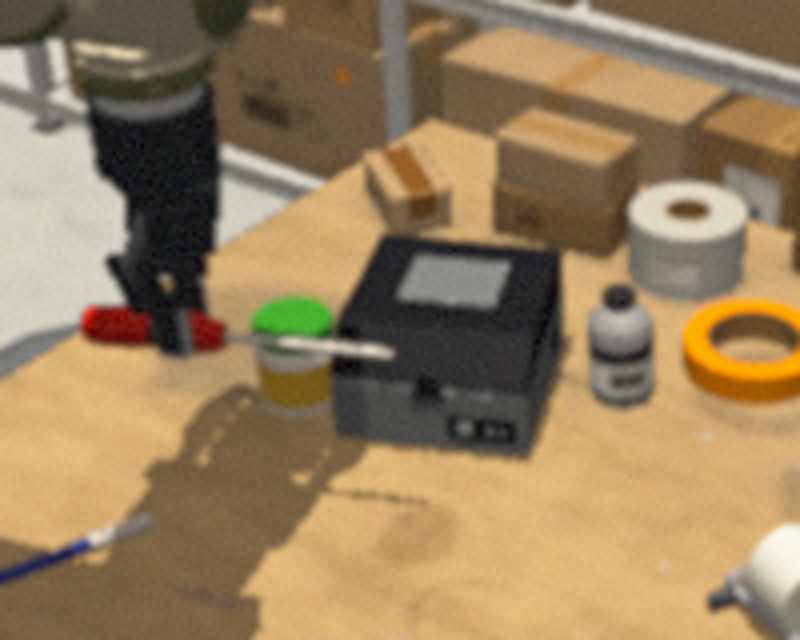

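Call:
{"name": "servo_tool", "arguments": {
  "deltas": "0 -4 -10.4 0.2 0 0 -0.1058;0 -4 -10.4 0.2 0 0 -0.1058;0 -4 -10.4 0.2 0 0 -0.1058;0 -4 -10.4 0.2 0 0 -0.1058;0 -4 -10.4 0.2 0 0 -0.1058;0 -4 -10.4 0.2 0 0 -0.1058;0 -4 -10.4 0.2 0 0 -0.1058;0 -4 -10.4 0.2 0 0 -0.1058"
}}

```text
time_s: 5.52
position: [0.4176, 0.1742, 0.1316]
tool_rot: [[-0.949, 0.315, -0.001], [0.316, 0.949, -0.0], [0.001, -0.001, -1.0]]
ft_force: [0.9, 0.2, -1.1]
grip_width: 0.0249
gripper_force: 98.2
```

Call:
{"name": "servo_tool", "arguments": {
  "deltas": "0 -4 -10.4 0.2 0 0 -0.1058;0 -4 -10.4 0.2 0 0 -0.1058;0 -4 -10.4 0.2 0 0 -0.1058;0 -4 -10.4 0.2 0 0 -0.1058;0 -4 -10.4 0.2 0 0 -0.1058;0 -4 -10.4 0.2 0 0 -0.1058;0 -4 -10.4 0.2 0 0 -0.1058;0 0 0 29 0 0 0"
}}

```text
time_s: 6.18
position: [0.4486, 0.102, 0.1044]
tool_rot: [[-0.914, -0.407, 0.009], [-0.407, 0.914, -0.001], [-0.008, -0.004, -1.0]]
ft_force: [1.6, 0.3, -1.1]
grip_width: 0.0246
gripper_force: 98.3
```

Call:
{"name": "servo_tool", "arguments": {
  "deltas": "0 0 0 29 0 0 0;0 0 0 29 0 0 0;0 0 0 0 0 0 0;0 0 0 0 0 0 0"
}}

```text
time_s: 6.52
position: [0.4443, 0.1032, 0.0431]
tool_rot: [[-0.915, -0.402, -0.003], [-0.402, 0.915, 0.0], [0.003, 0.002, -1.0]]
ft_force: [0.0, -0.6, 0.4]
grip_width: 0.0249
gripper_force: 98.4
```

Run:
```python
from look import *
from plan import *
s,t=look(["driver_tip","notch"])
save(s,"s3.png",(170,150,290,240),6)
C=np.array([.6593,.1975,0]);yaw=23.7;c,sn=np.cos(np.radians(yaw)),np.sin(np.radians(yaw));P=lambda x,y,z:C+np.array([c*x-sn*y,sn*x+c*y,z])/1000
Q=R(90+yaw)
print(env.observe()["tool_rot"])
go((P(-75-25-135,0,42),Q),(P(-75+20-135,0,42),Q))
```

```text
driver_tip [] | [(array([201.5, 195. ]), 0.63), (array([356.1, 214.1]), 0.52)]
notch [(array([230.3, 198. ]), 0.58)] | [(array([197.9, 182.1]), 0.7)]
    [0.5982 0.1677 0.0483] 0.012999657217939255
[[-0.9154 -0.4026  0.0024]
 [-0.4026  0.9154 -0.0001]
 [-0.0021 -0.001  -1.    ]]
at [0.4454 0.1033 0.0449] F [-0.1481  0.3162 -1.8496] t 6.8167 w 0.02509809824233287
1 rows of: 1.3 0.3 2.9  -0.0010 0.0021 0.0007
2 rows of: -22.5 0.0 0.0  0.0000 0.0000 0.0000
```

View pics/s3.png

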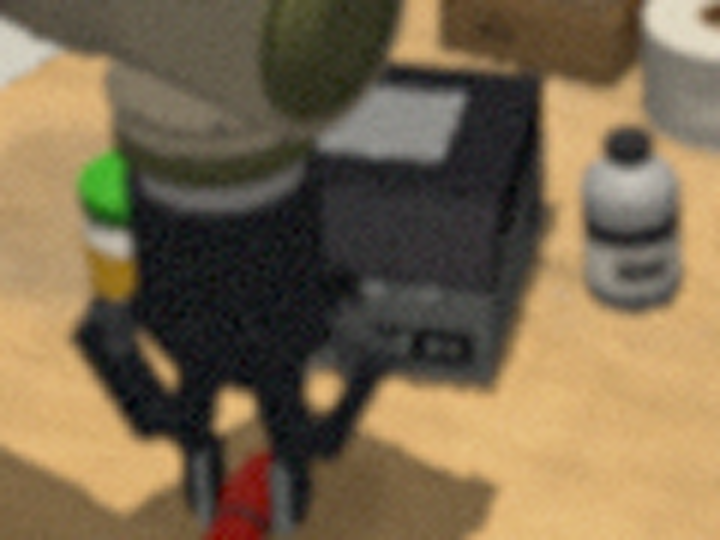

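Call:
{"name": "servo_tool", "arguments": {
  "deltas": "0 0 0 1.5 0 0 0;0 -12 0 0 0 0 0;0 -12 0 0 0 0 0;0 -6 0 0 0 0 0;0 0 0 0 0 0 0"
}}

```text
time_s: 7.23
position: [0.4733, 0.1156, 0.0424]
tool_rot: [[-0.915, -0.403, 0.001], [-0.403, 0.915, 0.0], [-0.001, -0.001, -1.0]]
ft_force: [0.1, 0.1, -1.7]
grip_width: 0.0245
gripper_force: 98.4
```

Run:
```python
from look import *
t=env.get_image("top")
for n in ("driver_tip","driver_grip","cover_lip","notch","cover_hinge"):
    for x in env.spot_point(n,t)[:1]: print(n,x,[atz(t,x["uv"],z) for z in (.051,.058)])
C=np.array([.6593,.1975,0]);yaw=23.7;c,sn=np.cos(np.radians(yaw)),np.sin(np.radians(yaw));P=lambda x,y,z:C+np.array([c*x-sn*y,sn*x+c*y,z])/1000
print(P(-75,0,51),P(72,0,58))
save(t,"t3.png",(130,120,260,240),6)
o=env.observe();print(o["position"],o["ft_force"])
```

```text
driver_tip {'uv': [201.8, 185.5], 'conf': 0.45} [array([0.5849, 0.162 , 0.051 ]), array([0.5839, 0.1609, 0.058 ])]
cover_lip {'uv': [197.1, 179.7], 'conf': 0.97} [array([0.6001, 0.1748, 0.051 ]), array([0.599 , 0.1735, 0.058 ])]
cover_hinge {'uv': [176.8, 128.6], 'conf': 0.84} [array([0.7368, 0.2329, 0.051 ]), array([0.7349, 0.2314, 0.058 ])]
[0.5906 0.1674 0.051 ] [0.7252 0.2264 0.058 ]
[0.4719 0.1152 0.0422] [ 0.104   0.3025 -1.1478]
```

View pics/t3.png

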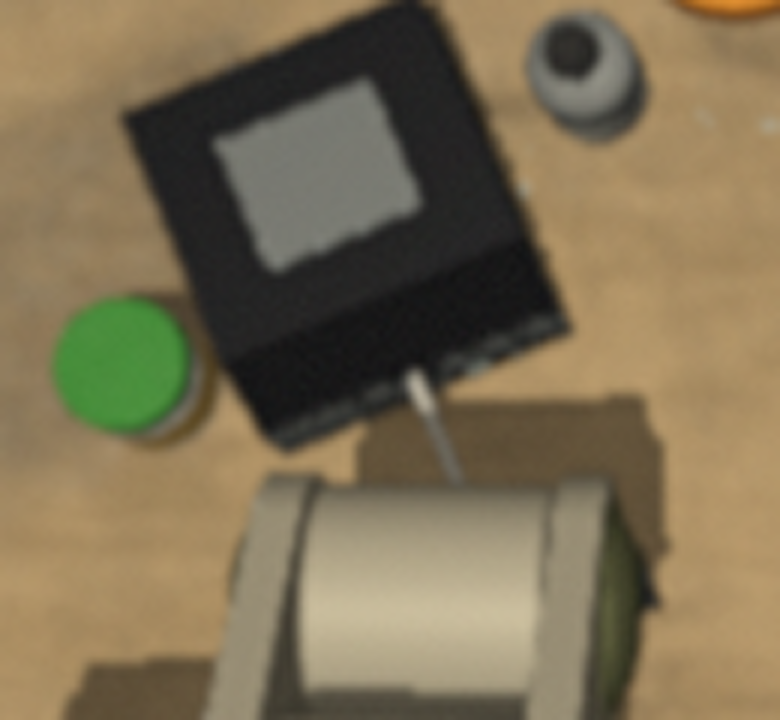

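Call:
{"name": "servo_tool", "arguments": {
  "deltas": "0 -10 0 0 0 0 0;0 -10 0 0 0 0 0;0 0 0 0 0 0 0;0 0 0 0 0 0 0"
}}

```text
time_s: 7.87
position: [0.4903, 0.1233, 0.0421]
tool_rot: [[-0.915, -0.403, -0.0], [-0.403, 0.915, -0.0], [0.0, 0.0, -1.0]]
ft_force: [0.4, -0.3, -1.0]
grip_width: 0.0244
gripper_force: 98.4
```

```bash
cat > arc.py <<'E'
from plan import *
C=np.array([.6593,.1975,0]);yaw=23.7;c,sn=np.cos(np.radians(yaw)),np.sin(np.radians(yaw))
P=lambda x,y,z:C+np.array([c*x-sn*y,sn*x+c*y,z])/1000
E
python3 - <<'E'
from arc import *
# lip contact point on blade: 20 mm behind tip -> 115 mm ahead of TCP(along -x tool), axis 9 above TCP (tool -z), blade half 3
def tcp(th,lag=0.0,slip=0.0):
    th=np.radians(th);phi=th*0.6
    L=np.array([72-147*np.cos(th),58+147*np.sin(th)])
    n=np.array([-np.sin(phi),np.cos(phi)]);b=np.array([np.cos(phi),np.sin(phi)])
    p=L-3*n-115*b-9*n
    return P(p[0],0,p[1]),R(90+yaw,np.degrees(phi),yaw)
o=env.observe();print(o["position"],o["ft_force"]);print(tcp(0))
w=[(*tcp(t),n) for t,n in((8,3),(20,4),(32,4),(44,4),(54,4),(61,3))]
go((*tcp(0),1),*w)
E
```

```text
[0.4903 0.1233 0.0421] [ 0.4055 -0.301  -1.0245]
(array([0.4853, 0.1211, 0.046 ]), array([[-0.9157, -0.4019,  0.    ],
       [-0.4019,  0.9157,  0.    ],
       [ 0.    ,  0.    , -1.    ]]))
at [0.4903 0.1233 0.0421] F [ 0.4055 -0.301  -1.0245] t 7.8667 w 0.024404131313004614
1 rows of: 5.4 0.1 -3.9  0.0001 -0.0004 0.0008
3 rows of: -1.0 0.0 -3.6  -0.0000 -0.0279 -0.0000
4 rows of: -3.3 -0.0 -3.5  -0.0000 -0.0314 0.0000
4 rows of: -5.4 0.0 -2.2  -0.0000 -0.0314 0.0000
4 rows of: -7.1 -0.0 -0.2  0.0000 -0.0314 0.0000
4 rows of: -6.6 0.0 1.6  -0.0000 -0.0262 -0.0000
3 rows of: -6.3 -0.0 2.9  0.0000 -0.0244 0.0000
```

Call:
{"name": "servo_tool", "arguments": {
  "deltas": "0 0 0 -4 0 0 0;0 -1 0 -3.6 0 -0.028 0;0 -1 0 -3.6 0 -0.028 0;0 -1 0 -3.6 0 -0.028 0;0 -3.3 0 -3.5 0 -0.0314 0;0 -3.3 0 -3.5 0 -0.0314 0;0 -3.3 0 -3.5 0 -0.0314 0;0 -3.3 0 -3.5 0 -0.0314 0"
}}

```text
time_s: 8.53
position: [0.5026, 0.1289, 0.0729]
tool_rot: [[-0.895, -0.403, 0.191], [-0.394, 0.915, 0.084], [-0.208, 0.0, -0.978]]
ft_force: [2.8, 1.9, -3.4]
grip_width: 0.0247
gripper_force: 98.2
```

Run:
```python
from look import *
t=env.get_image("top");s=env.get_image("scene")
x=np.hstack([cv2.resize(p["img"][:,:,::-1][b:d,a:c],(400,400),interpolation=cv2.INTER_CUBIC) for p,(a,b,c,d) in((t,(130,110,240,220)),(s,(170,120,300,250)))])
cv2.imwrite("pics/p4.png",x)
o=env.observe();print(o["position"],o["ft_force"],o["wrist_torque"])
```

```text
[0.5025 0.1287 0.0731] [-0.173  -0.2141 -0.889 ] [-0.0657  0.1041  0.0281]
```

View pics/p4.png

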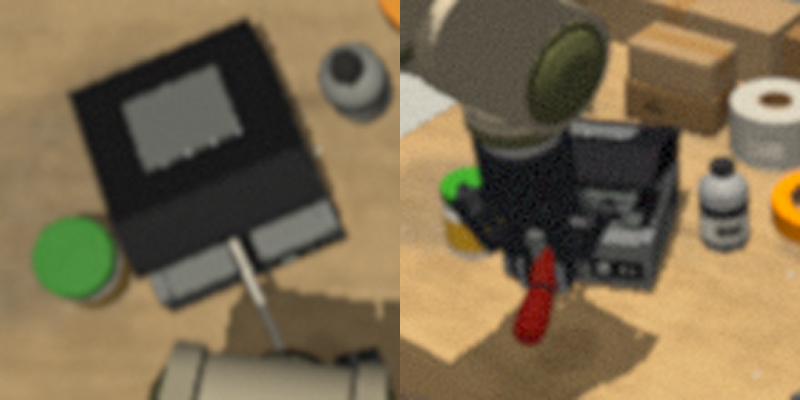

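The cover is rising on the blade. In the left pane the bay front shows at (250,250) and the blade goes under the lip at (232,240). I'll continue along the arc.

Call:
{"name": "servo_tool", "arguments": {
  "deltas": "0 -5.4 0 -2.2 0 -0.0314 0;0 -5.4 0 -2.2 0 -0.0314 0;0 -5.4 0 -2.2 0 -0.0314 0;0 -5.4 0 -2.2 0 -0.0314 0;0 -7.1 0 -0.2 0 -0.0314 0;0 -7.1 0 -0.2 0 -0.0314 0;0 -7.1 0 -0.2 0 -0.0314 0;0 -7.1 0 -0.2 0 -0.0314 0"
}}

```text
time_s: 9.3
position: [0.5435, 0.147, 0.0972]
tool_rot: [[-0.821, -0.403, 0.405], [-0.361, 0.915, 0.179], [-0.443, 0.001, -0.897]]
ft_force: [5.1, 1.0, -8.5]
grip_width: 0.0248
gripper_force: 98.6
```

Call:
{"name": "servo_tool", "arguments": {
  "deltas": "0 -6.6 0 1.6 0 -0.0262 0;0 -6.6 0 1.6 0 -0.0262 0;0 -6.6 0 1.6 0 -0.0262 0;0 -6.6 0 1.6 0 -0.0262 0;0 0 0 0 0 0 0"
}}

```text
time_s: 9.72
position: [0.5673, 0.1578, 0.1038]
tool_rot: [[-0.774, -0.404, 0.487], [-0.341, 0.915, 0.217], [-0.533, 0.002, -0.846]]
ft_force: [-0.2, 1.3, -4.4]
grip_width: 0.0247
gripper_force: 99.1
```

```bash
cat > ang.py <<'E'
from look import *
from arc import *
def ang(t):
    """cover angle from depth: points in printer frame"""
    K=np.array(t["camera_matrix"]);D=np.array(t["D"],float);T=np.array(t["world_to_cam"])
    h,w=t["depth"].shape;u,v=np.meshgrid(np.arange(w),np.arange(h))
    n=cv2.undistortPoints(np.stack([u.ravel(),v.ravel()],1)[:,None].astype(float),K,D)[:,0]
    d=t["depth"].ravel();X=(np.c_[n*d[:,None],d]-T[:3,3])@T[:3,:3]-C
    x=X[:,0]*c+X[:,1]*sn;y=-X[:,0]*sn+X[:,1]*c
    m=(d>0)&(abs(y)<.06)&(x>-.075)&(x<.1)&(X[:,2]>.095)
    for yl,yh in((-.06,-.03),(.03,.06)):
        mm=m&(y>yl)&(y<yh)
        if mm.sum()>5:
            i=np.where(mm)[0];print("n",len(i),"x range",x[i].min(),x[i].max(),"zmax",X[i,2].max(),"fit dz/dx",np.polyfit(x[i],X[i,2],1))
E
python3 - <<'E'
from ang import *
t=env.get_image("top");ang(t)
for n in("cover_lip","cover_top"):
  for x in env.spot_point(n,t)[:1]:print(n,x)
o=env.observe();print(o["position"],o["ft_force"],o["wrist_torque"])
E
```

```text
n 328 x range -0.00511861020505887 0.08926108296369471 zmax 0.19014387749103806 fit dz/dx [-0.8946  0.1925]
n 329 x range -0.0061044460092374 0.0897308918582953 zmax 0.1887341018762243 fit dz/dx [-0.8863  0.1923]
cover_lip {'uv': [180.1, 146.5], 'conf': 0.8}
cover_top {'uv': [173.0, 129.9], 'conf': 0.84}
[0.5675 0.1576 0.1045] [ 0.2808  0.2549 -4.711 ] [-0.3304  1.0372  0.1465]
```

Call:
{"name": "servo_tool", "arguments": {
  "deltas": "0 -6.3 0 2.9 0 -0.0244 0;0 -6.3 0 2.9 0 -0.0244 0;0 -5 0 1 0 -0.0244 0;0 0 0 0 0 0 0"
}}

```text
time_s: 10.2
position: [0.5821, 0.1651, 0.1063]
tool_rot: [[-0.739, -0.404, 0.539], [-0.324, 0.915, 0.241], [-0.59, 0.004, -0.807]]
ft_force: [-6.0, -2.2, -10.6]
grip_width: 0.0247
gripper_force: 99.0
```

Run:
```python
from ang import *
t=env.get_image("top");ang(t)
o=env.observe();print(o["position"],o["ft_force"],o["wrist_torque"])
# driver lay-down: withdraw
p,Q=o["position"],o["tool_rot"]
h=np.array([c,sn,0]);b=-Q[:,0];n=-Q[:,2]
w1=p-n*.012-b*.002; w2=w1-b*.06-n*.01; w3=w2-h*.06+np.array([0,0,.04])
go((w1,Q),(w2,Q),([.44,.13,.16],R(90+yaw)),([.454,.2525,.13],R(22.8)),([.454,.2525,.010],R(22.8)))
```

```text
n 254 x range 0.007369866159507223 0.08983441375259364 zmax 0.19582828101347874 fit dz/dx [-0.9743  0.2111]
n 260 x range 0.007183581240755983 0.0905254670100527 zmax 0.1953840375229003 fit dz/dx [-0.9788  0.2111]
[0.582  0.1651 0.1064] [ -6.0706  -3.9872 -10.4237] [-1.1108  2.5271  0.0502]
at [0.582  0.1651 0.1064] F [ -6.0706  -3.9872 -10.4237] t 10.25 w 0.024802352655843914
1 rows of: 2.0 -0.0 12.0  0.0000 0.0000 0.0000
2 rows of: 30.0 0.0 5.0  0.0000 0.0000 0.0000
6 rows of: 10.3 4.2 -23.6  0.0007 0.1052 0.0002
15 rows of: 1.9 8.9 2.0  0.0000 0.0000 0.1058
4 rows of: 0.0 0.0 30.0  0.0000 0.0000 0.0000
```

Call:
{"name": "servo_tool", "arguments": {
  "deltas": "0 0 0 6 0 0 0;0 2 0 8 0 0 0;0 15 0 0 0 0 0;0 15 0 0 0 0 0;0 15 0 0 0 0 0;0 0 0 0 0 0 0"
}}

```text
time_s: 10.75
position: [0.5601, 0.1558, 0.0753]
tool_rot: [[-0.742, -0.401, 0.538], [-0.325, 0.916, 0.234], [-0.586, -0.001, -0.81]]
ft_force: [0.5, 0.5, -1.5]
grip_width: 0.0253
gripper_force: 99.5
```

Run:
```python
from ang import *
t=env.get_image("top");ang(t)
o=env.observe();print(o["position"],o["ft_force"],o["wrist_torque"])
go(([.44,.13,.16],R(90+yaw)),([.454,.2525,.13],R(22.8)),([.454,.2525,.010],R(22.8)))
```

```text
n 261 x range 0.007880888614018141 0.09144855137014549 zmax 0.1971890208450895 fit dz/dx [-1.0128  0.2123]
n 262 x range 0.008081267674754327 0.09101232678700762 zmax 0.19648051005767 fit dz/dx [-0.9839  0.2112]
[0.5613 0.1559 0.076 ] [ 0.1799 -0.0316 -0.7054] [-0.1542  0.2768 -0.016 ]
at [0.5613 0.1559 0.076 ] F [ 0.1799 -0.0316 -0.7054] t 10.8 w 0.0246161200018118
6 rows of: 14.1 4.2 -20.7  -0.0005 0.1048 -0.0000
15 rows of: 1.9 8.9 2.0  0.0000 0.0000 0.1058
4 rows of: 0.0 0.0 30.0  0.0000 0.0000 0.0000
```

Call:
{"name": "servo_tool", "arguments": {
  "deltas": "0 14 4 -20.7 0 0.1048 0;0 14 4 -20.7 0 0.1048 0;0 14 4 -20.7 0 0.1048 0;0 14 4 -20.7 0 0.1048 0;0 14 4 -20.7 0 0.1048 0;0 14 4 -20.7 0 0.1048 0;0 1.9 8.9 2 0 0 0.1058;0 1.9 8.9 2 0 0 0.1058"
}}

```text
time_s: 11.47
position: [0.452, 0.1522, 0.1378]
tool_rot: [[-0.971, -0.211, 0.114], [-0.205, 0.977, 0.064], [-0.125, 0.039, -0.991]]
ft_force: [-0.0, -0.1, -0.9]
grip_width: 0.0243
gripper_force: 99.4
```

Call:
{"name": "servo_tool", "arguments": {
  "deltas": "0 1.9 8.9 2 0 0 0.1058;0 1.9 8.9 2 0 0 0.1058;0 1.9 8.9 2 0 0 0.1058;0 1.9 8.9 2 0 0 0.1058;0 1.9 8.9 2 0 0 0.1058;0 1.9 8.9 2 0 0 0.1058;0 1.9 8.9 2 0 0 0.1058;0 1.9 8.9 2 0 0 0.1058"
}}

```text
time_s: 12.13
position: [0.4491, 0.2243, 0.1249]
tool_rot: [[-0.802, 0.587, 0.111], [0.596, 0.801, 0.065], [-0.051, 0.118, -0.992]]
ft_force: [0.4, 0.4, -1.2]
grip_width: 0.0247
gripper_force: 99.5
```

Call:
{"name": "servo_tool", "arguments": {
  "deltas": "0 1.9 8.9 2 0 0 0.1058;0 1.9 8.9 2 0 0 0.1058;0 1.9 8.9 2 0 0 0.1058;0 1.9 8.9 2 0 0 0.1058;0 1.9 8.9 2 0 0 0.1058;0 0 0 0 0 0 0;0 0 0 0 0 0 0"
}}

```text
time_s: 12.72
position: [0.4761, 0.2606, 0.1198]
tool_rot: [[-0.403, 0.908, 0.11], [0.915, 0.398, 0.066], [0.016, 0.127, -0.992]]
ft_force: [-1.3, 0.0, -1.5]
grip_width: 0.0248
gripper_force: 99.5
```

Run:
```python
from look import *
from plan import *
s,t=look(["driver_tip","driver_grip"])
x=np.hstack([cv2.resize(p["img"][:,:,::-1][b:d,a:c],(400,400),interpolation=cv2.INTER_CUBIC) for p,(a,b,c,d) in((t,(120,110,240,230)),(s,(120,120,250,250)))])
cv2.imwrite("pics/p5.png",x)
go(([.454,.2525,.010],R(22.8)))
```

```text
driver_tip [(array([219.4, 192.7]), 0.78)] | [(array([187.4, 156. ]), 0.61), (array([207.7, 207.4]), 0.48)]
    [0.6587 0.2244 0.0127] 0.038426524152978245
driver_grip [(array([168.8, 183.1]), 0.85)] | []
at [0.4754 0.2604 0.1194] F [ 0.1856  0.1246 -0.3498] t 13.0167 w 0.024602822092056473
4 rows of: -0.0 -7.8 26.8  0.0316 -0.0046 0.0032
```

View pics/p5.png

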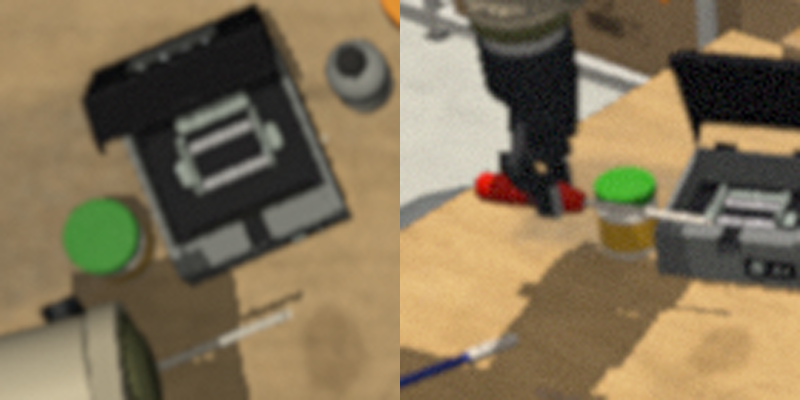

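Call:
{"name": "servo_tool", "arguments": {
  "deltas": "0 0 -7.8 20 0.0316 -0.0046 0.003;0 0 -7.8 20 0.0316 -0.0046 0.003;0 0 -7.8 20 0.0316 -0.0046 0.003;0 0 -7.8 20 0.0316 -0.0046 0.003;0 0 0 0 0 0 0;0 0 0 0 0 0 0"
}}

```text
time_s: 13.52
position: [0.4523, 0.2517, 0.0369]
tool_rot: [[-0.388, 0.922, -0.001], [0.922, 0.388, 0.0], [0.001, -0.001, -1.0]]
ft_force: [-0.0, -0.2, -1.2]
grip_width: 0.0249
gripper_force: 99.4
```

Run:
```python
from look import *
from plan import *
s=env.get_image("scene");t=env.get_image("top")
a=env.spot_point("driver_tip",s);b=env.spot_point("driver_tip",t);print(a,b)
for x in a[:2]:
  for y in b[:3]: print(tri(s,x["uv"],t,y["uv"]))
print(env.observe()["tool_rot"])
go(([.454,.2525,.008],R(22.8)))
```

```text
[] [{'uv': [214.9, 221.2], 'conf': 0.55}, {'uv': [185.3, 151.7], 'conf': 0.36}]
[[-0.3876  0.9218  0.0023]
 [ 0.9218  0.3876  0.0012]
 [ 0.0002  0.0026 -1.    ]]
at [0.4531 0.252  0.0383] F [-0.3213  0.7495 -1.119 ] t 13.7167 w 0.02444842227925301
1 rows of: 0.2 0.9 30.3  0.0026 -0.0002 0.0001
```

Call:
{"name": "servo_tool", "arguments": {
  "deltas": "0 0 0 10 0 0 0;0 0 0 10 0 0 0;0 0 0 6 0 0 0;0 0 0 0 0 0 0"
}}

```text
time_s: 14.05
position: [0.4515, 0.2515, 0.0094]
tool_rot: [[-0.387, 0.922, -0.003], [0.922, 0.387, -0.0], [0.001, -0.003, -1.0]]
ft_force: [-1.0, 0.0, -1.5]
grip_width: 0.025
gripper_force: 99.4
```

Call:
{"name": "servo_tool", "arguments": {
  "deltas": "0 0 0 2 0 0 0;0 0 0 1.5 0 0 0;0 0 0 0 0 0 0;0.5 0 0 0 0 0 0;0.5 0 0 0 0 0 0;0.5 0 0 0 0 0 0;0.5 0 0 -15 0 0 0;0.5 0 0 -30 0 0 0"
}}

```text
time_s: 14.72
position: [0.4509, 0.2513, 0.0508]
tool_rot: [[-0.387, 0.922, -0.006], [0.922, 0.387, -0.001], [0.001, -0.006, -1.0]]
ft_force: [-0.4, -0.3, 1.6]
grip_width: 0.0427
gripper_force: 0.0
```

Run:
```python
from look import *
from arc import *
a=np.radians(23.9)
# roll_c measured: top estimates / scene
s=env.get_image("scene");t=env.get_image("top")
A=env.spot_point("roll_c",s);B=env.spot_point("roll_c",t)
A=[x["uv"] for x in A];B=[x["uv"] for x in B]
print(A,B)
for x in A:
  for y in B:
    p,e=tri(s,x,t,y)
    if e<.012 and .02<p[2]<.07: print(p,e)
Y=90-23.9
go(([.454,.2525,.22],R(22.8)),([.47,-.36,.20],R(Y)),([.47,-.36,.10],R(Y)),([.47,-.36,.038],R(Y)))
```

```text
[[391.4, 301.0], [341.3, 262.6], [318.9, 245.2], [365.4, 284.2], [313.0, 320.2]] [[342.6, 206.7], [375.7, 222.9], [405.1, 230.8], [355.9, 276.0], [320.3, 192.0], [231.2, 135.8]]
[ 0.4721 -0.3631  0.0581] 0.003124503637226997
[ 0.5364 -0.2095  0.0419] 0.011213527640163973
[ 0.5691 -0.1428  0.0426] 0.009143748248326748
[ 0.4933 -0.2916  0.0513] 0.007681431016055789
[ 0.3559 -0.2397  0.032 ] 0.001430308981756256
at [0.4526 0.2519 0.0531] F [-0.3944  0.4674 -1.3294] t 14.9167 w 0.04297715914689459
5 rows of: 0.0 0.3 -33.4  0.0003 -0.0000 0.0000
19 rows of: -24.6 -22.0 1.1  0.0000 0.0000 -0.0398
3 rows of: 0.0 0.0 33.3  0.0000 0.0000 0.0000
2 rows of: 0.0 0.0 31.0  0.0000 0.0000 0.0000
```

Call:
{"name": "servo_tool", "arguments": {
  "deltas": "0.8 0 0 -33 0 0 0;0.8 0 0 -33 0 0 0;0.8 0 0 -33 0 0 0;0.8 0 0 -33 0 0 0;0.8 0 0 -33 0 0 0;0.8 -24.6 -22 1 0 0 -0.0406;0.8 -24.6 -22 1 0 0 -0.0406;0.8 -24.6 -22 1 0 0 -0.0406"
}}

```text
time_s: 15.58
position: [0.4231, 0.1562, 0.2139]
tool_rot: [[-0.5, 0.866, -0.001], [0.866, 0.5, 0.0], [0.001, -0.001, -1.0]]
ft_force: [0.5, -0.0, -0.1]
grip_width: 0.0685
gripper_force: 0.0
```

Call:
{"name": "servo_tool", "arguments": {
  "deltas": "0.8 -24.6 -22 1 0 0 -0.0406;0.8 -24.6 -22 1 0 0 -0.0406;0.8 -24.6 -22 1 0 0 -0.0406;0.8 -24.6 -22 1 0 0 -0.0406;0.8 -24.6 -22 1 0 0 -0.0406;0.8 -24.6 -22 1 0 0 -0.0406;0.8 -24.6 -22 1 0 0 -0.0406;0.8 -24.6 -22 1 0 0 -0.0406"
}}

```text
time_s: 16.25
position: [0.4055, -0.1068, 0.2057]
tool_rot: [[-0.749, 0.663, -0.002], [0.663, 0.749, 0.001], [0.002, -0.0, -1.0]]
ft_force: [1.5, 0.6, -0.4]
grip_width: 0.0678
gripper_force: 0.0
```

Call:
{"name": "servo_tool", "arguments": {
  "deltas": "0.8 -24.6 -22 1 0 0 -0.0406;0.8 -24.6 -22 1 0 0 -0.0406;0.8 -24.6 -22 1 0 0 -0.0406;0.8 -24.6 -22 1 0 0 -0.0406;0.8 -24.6 -22 1 0 0 -0.0406;0.8 -24.6 -22 1 0 0 -0.0406;0.8 -24.6 -22 1 0 0 -0.0406;0.8 -24.6 -22 1 0 0 -0.0406"
}}

```text
time_s: 16.92
position: [0.4729, -0.3611, 0.1969]
tool_rot: [[-0.921, 0.39, -0.002], [0.39, 0.921, 0.002], [0.003, 0.001, -1.0]]
ft_force: [-0.2, 0.5, 1.3]
grip_width: 0.0682
gripper_force: 0.0
```

Call:
{"name": "servo_tool", "arguments": {
  "deltas": "0.8 0 0 0 0 0 0;0.8 0 0 0 0 0 0"
}}

```text
time_s: 17.08
position: [0.4728, -0.3605, 0.1963]
tool_rot: [[-0.92, 0.392, -0.002], [0.392, 0.92, 0.003], [0.003, 0.001, -1.0]]
ft_force: [-0.3, 0.8, -0.1]
grip_width: 0.0682
gripper_force: 0.0
```

Run:
```python
from plan import *
Y=67;x,y=.4705,-.3605
go(([x,y,.10],R(Y)),([x,y,.038],R(Y)))
from h import *
p=env.get_image("top")
for n in("screwdriver","driver_tip","driver_grip"):
  print(n,[(q["uv"],q["conf"],atz(p,q["uv"],.014)) for q in env.spot_point(n,p)[:1]])
```

```text
at [ 0.4728 -0.3605  0.1963] F [-0.2525  0.8114 -0.0835] t 17.0833 w 0.06819633873774984
3 rows of: 0.6 -0.3 32.1  0.0005 -0.0011 -0.0005
2 rows of: 0.0 0.0 31.0  0.0000 0.0000 0.0000
screwdriver [([183.7, 233.9], 0.78, array([0.4605, 0.2126, 0.014 ]))]
driver_tip [([214.8, 218.6], 0.81, array([0.5019, 0.1309, 0.014 ]))]
driver_grip [([164.6, 238.6], 0.78, array([0.4475, 0.2632, 0.014 ]))]
```

Call:
{"name": "servo_tool", "arguments": {
  "deltas": "0.8 1.5 -1 32 0 0 0;0.8 0 0 32 0 0 0;0.8 0 0 32 0 0 0;0.8 0 0 31 0 0 0;0.8 0 0 25 0 0 0;0.8 0 0 6 0 0 0;0.8 0 0 0 0 0 0",
  "newtons": 40
}}

```text
time_s: 17.87
position: [0.4707, -0.3588, 0.0394]
tool_rot: [[-0.921, 0.39, -0.002], [0.39, 0.921, 0.003], [0.003, 0.001, -1.0]]
ft_force: [-0.0, -0.1, -0.1]
grip_width: 0.0682
gripper_force: 0.0
```

Call:
{"name": "servo_tool", "arguments": {
  "deltas": "0 0 0 0 0 0 0;0 0 0 0 0 0 0;0 0 0 0 0 0 0;0 0 0 0 0 0 0;0 0 0 0 0 0 0"
}}

```text
time_s: 18.28
position: [0.4719, -0.3605, 0.0425]
tool_rot: [[-0.92, 0.391, 0.002], [0.391, 0.92, -0.002], [-0.003, -0.001, -1.0]]
ft_force: [-0.6, 0.6, 7.6]
grip_width: 0.0515
gripper_force: 42.5
```

Call:
{"name": "servo_tool", "arguments": {
  "deltas": "0 0 0 -10 0 0 0;0 0 0 -25 0 0 0;0 0 0 -35 0 0 0;0 0 0 -35 0 0 0;0 0 0 -35 0 0 0;0 0 0 -30 0 0 0;0 0 0 0 0 0 0"
}}

```text
time_s: 18.87
position: [0.4726, -0.3612, 0.2181]
tool_rot: [[-0.921, 0.391, 0.008], [0.391, 0.921, -0.009], [-0.011, -0.005, -1.0]]
ft_force: [0.0, 0.5, -0.9]
grip_width: 0.0512
gripper_force: 42.3
```

Run:
```python
from look import *
from arc import *
s,t=look(["bay","roll_c","notch","cover_hinge"])
# guides by depth in the printer frame
for nm,p in(("top",t),("scene",s)):
    K=np.array(p["camera_matrix"]);D=np.array(p["D"],float);T=np.array(p["world_to_cam"])
    h,w=p["depth"].shape;u,v=np.meshgrid(np.arange(w),np.arange(h))
    n=cv2.undistortPoints(np.stack([u.ravel(),v.ravel()],1)[:,None].astype(float),K,D)[:,0]
    d=p["depth"].ravel();X=(np.c_[n*d[:,None],d]-T[:3,3])@T[:3,:3]-C
    x=(X[:,0]*c+X[:,1]*sn)*1000;y=(-X[:,0]*sn+X[:,1]*c)*1000;z=X[:,2]*1000
    m=(d>0)&(abs(x-0)<24)&(abs(y)<66)&(z<75)
    for lo in range(-64,64,4):
        k=m&(y>=lo)&(y<lo+4)
        if k.sum(): print(nm,lo,k.sum(),"z med",round(np.median(z[k]),1),"max",round(z[k].max(),1),"x",round(x[k].min()),round(x[k].max()),"grey",round(p["img"].reshape(-1,3)[k].mean()))
a=cv2.resize(t["img"][115:195,145:225,::-1],(400,400),interpolation=cv2.INTER_CUBIC)
b=cv2.resize(s["img"][150:230,190:270,::-1],(400,400),interpolation=cv2.INTER_CUBIC)
def proj(p,X):
    T=np.array(p["world_to_cam"]);return cv2.projectPoints(np.array(X,float),cv2.Rodrigues(T[:3,:3])[0],T[:3,3],np.array(p["camera_matrix"]),np.array(p["D"],float))[0][:,0]
G=[P(x,y,z) for x in(-16,32) for y in(-28,28) for z in(43,)]+[P(-75,70,58),P(-75,-70,58),P(8,0,30)]
for uv in proj(t,G):cv2.circle(a,tuple(int(q) for q in (uv-[145,115])*5+2),3,(0,0,255),1)
for uv in proj(s,G):cv2.circle(b,tuple(int(q) for q in (uv-[190,150])*5+2),3,(0,0,255),1)
cv2.imwrite("pics/p6.png",np.hstack([a,b]))
go()
```

```text
bay [(array([232.5, 179.2]), 0.74), (array([274.3, 194.8]), 0.44)] | [(array([184. , 149.4]), 0.7)]
    [0.6797 0.2123 0.0524] 0.0018735180881867468
roll_c [(array([341.3, 264.1]), 0.95), (array([321.2, 242.2]), 0.83)] | [(array([317.4, 193.8]), 0.81), (array([373.6, 219.4]), 0.78)]
    [ 0.5886 -0.1675 -0.0244] 0.05344928896631388
notch [(array([227.1, 197.7]), 0.57)] | [(array([198.2, 180.5]), 0.59), (array([186.4, 153.9]), 0.45)]
    [0.5989 0.1721 0.0473] 0.0009547549432739057
cover_hinge [(array([239.3, 167.4]), 0.76)] | [(array([177. , 126.7]), 0.79), (array([342.3, 204.8]), 0.73)]
    [0.7399 0.2319 0.0568] 0.0014654411222689645
top -64 16 z med 58.0 max 61.8 x -21 21 grey 99
top -60 26 z med 22.6 max 30.5 x -24 22 grey 60
top -56 25 z med 22.5 max 28.3 x -24 21 grey 36
top -52 27 z med 22.4 max 29.1 x -24 21 grey 37
top -48 28 z med 22.9 max 29.5 x -24 24 grey 37
top -44 26 z med 23.3 max 26.7 x -23 22 grey 50
top -40 24 z med 24.7 max 30.7 x -23 21 grey 84
top -36 26 z med 24.5 max 31.1 x -21 23 grey 85
top -32 35 z med 27.7 max 48.3 x -23 23 grey 85
top -28 23 z med 36.4 ma
[... 1915 characters left out ...]
24.1 max 29.3 x -14 21 grey 100
scene 16 11 z med 25.2 max 29.8 x -13 21 grey 109
scene 20 11 z med 24.4 max 29.5 x -11 22 grey 120
scene 24 11 z med 27.6 max 36.5 x -15 22 grey 111
scene 28 29 z med 36.6 max 45.6 x -16 24 grey 123
scene 32 5 z med 41.6 max 43.4 x -10 10 grey 140
scene 36 6 z med 22.7 max 26.5 x -4 2 grey 123
scene 40 6 z med 25.5 max 28.1 x -8 8 grey 128
scene 44 6 z med 23.3 max 24.6 x -4 19 grey 92
scene 48 6 z med 22.7 max 23.9 x -3 18 grey 58
scene 52 6 z med 23.4 max 25.8 x -2 22 grey 43
scene 56 9 z med 22.4 max 25.0 x -5 19 grey 58
scene 60 16 z med 30.1 max 56.5 x -20 23 grey 60
at [ 0.4711 -0.3598  0.2097] F [-0.481  -0.2614 -1.5916] t 19.3667 w 0.05129129006946203
```

View pics/p6.png

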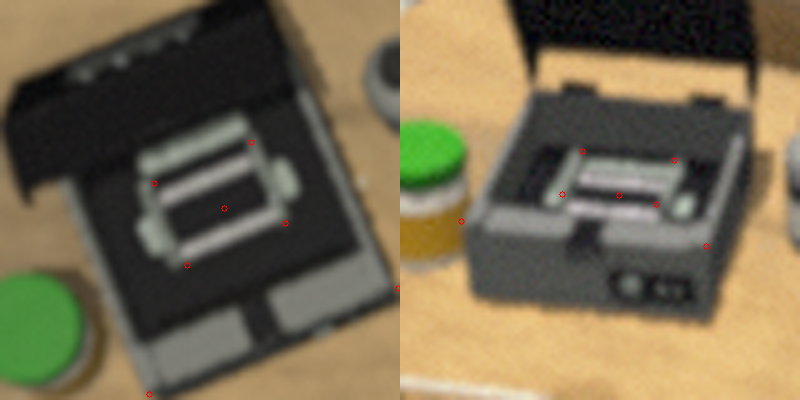

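Run:
```python
from arc import *
Q=R(90+yaw,35,yaw)
print(Q)
pre=P(-40,0,145)
go((P(-110,0,200),Q),(pre,Q))
```

```text
[[-0.7501 -0.4019  0.5252]
 [-0.3293  0.9157  0.2305]
 [-0.5736 -0.     -0.8192]]
at [ 0.4711 -0.3598  0.2097] F [-0.481  -0.2614 -1.5916] t 19.3667 w 0.05129129006946203
16 rows of: -4.3 33.0 3.4  -0.0155 -0.0361 -0.0493
3 rows of: -8.6 0.0 28.4  0.0000 0.0000 0.0000
```

Call:
{"name": "servo_tool", "arguments": {
  "deltas": "0 -4.3 33 3.4 -0.0155 -0.0361 -0.0493;0 -4.3 33 3.4 -0.0155 -0.0361 -0.0493;0 -4.3 33 3.4 -0.0155 -0.0361 -0.0493;0 -4.3 33 3.4 -0.0155 -0.0361 -0.0493;0 -4.3 33 3.4 -0.0155 -0.0361 -0.0493;0 -4.3 33 3.4 -0.0155 -0.0361 -0.0493;0 -4.3 33 3.4 -0.0155 -0.0361 -0.0493;0 -4.3 33 3.4 -0.0155 -0.0361 -0.0493"
}}

```text
time_s: 20.03
position: [0.5664, -0.1103, 0.1978]
tool_rot: [[-0.953, -0.008, 0.302], [0.011, 0.998, 0.063], [-0.302, 0.064, -0.951]]
ft_force: [0.4, 1.0, -1.2]
grip_width: 0.0513
gripper_force: 42.3
```

Call:
{"name": "servo_tool", "arguments": {
  "deltas": "0 -4.3 33 3.4 -0.0155 -0.0361 -0.0493;0 -4.3 33 3.4 -0.0155 -0.0361 -0.0493;0 -4.3 33 3.4 -0.0155 -0.0361 -0.0493;0 -4.3 33 3.4 -0.0155 -0.0361 -0.0493;0 -4.3 33 3.4 -0.0155 -0.0361 -0.0493;0 -4.3 33 3.4 -0.0155 -0.0361 -0.0493;0 -4.3 33 3.4 -0.0155 -0.0361 -0.0493;0 -4.3 33 3.4 -0.0155 -0.0361 -0.0493"
}}

```text
time_s: 20.7
position: [0.5589, 0.1554, 0.2002]
tool_rot: [[-0.748, -0.404, 0.527], [-0.331, 0.915, 0.231], [-0.575, -0.001, -0.818]]
ft_force: [1.4, -0.4, -1.7]
grip_width: 0.0512
gripper_force: 42.3
```

Call:
{"name": "servo_tool", "arguments": {
  "deltas": "0 0 0 0 0 0 0;0 0 0 0 0 0 0"
}}

```text
time_s: 20.87
position: [0.5585, 0.1551, 0.1999]
tool_rot: [[-0.75, -0.404, 0.525], [-0.331, 0.915, 0.231], [-0.573, -0.0, -0.819]]
ft_force: [-0.4, -0.0, -1.4]
grip_width: 0.0513
gripper_force: 42.5
```

```bash
cat > rel.py <<'E'
from look import *
from arc import *
def pc(p):
    K=np.array(p["camera_matrix"]);D=np.array(p["D"],float);T=np.array(p["world_to_cam"])
    h,w=p["depth"].shape;u,v=np.meshgrid(np.arange(w),np.arange(h))
    n=cv2.undistortPoints(np.stack([u.ravel(),v.ravel()],1)[:,None].astype(float),K,D)[:,0]
    d=p["depth"].ravel();X=(np.c_[n*d[:,None],d]-T[:3,3])@T[:3,:3]-C
    return (X[:,0]*c+X[:,1]*sn)*1000,(-X[:,0]*sn+X[:,1]*c)*1000,X[:,2]*1000,d>0,p["img"].reshape(-1,3).astype(int)
def rel():
    s=env.get_image("scene");t=env.get_image("top");o=env.observe()
    q=(o["position"]-C);tx=(q[0]*c+q[1]*sn)*1000;ty=(-q[0]*sn+q[1]*c)*1000;tz=q[2]*1000;print("TCP printer",tx,ty,tz)
    print(o["tool_rot"])
    for nm,p in(("top",t),("scene",s)):
        x,y,z,ok,I=pc(p)
        m=ok&(np.hypot(np.hypot(x-tx,y-ty),z-tz)<45)&(I.min(1)>95)&(I.max(1)-I.min(1)<75)&(I[:,0]>I[:,2])
        if m.sum()>10:
            print(nm,"roll n",m.sum(),"y pct",np.percentile(y[m],[0,2,50,98,100]),"x",np.percentile(x[m],[2,50,98]),"z",np.percentile(z[m],[2,98]))
        g=ok&(z>36)&(z<50)&(abs(y)<45)&(x>-40)&(x<55)
        for sgn in(-1,1):
            k=g&(y*sgn>15);print(nm,"guide",sgn,k.sum(),"y",np.percentile(y[k],[0,10,50,90,100]),"x",np.percentile(x[k],[0,5,50,95,100])) if k.sum()>3 else 0
    return s,t
E
python3 - <<'E'
from rel import *
s,t=rel()
for p,n,(a,b) in((t,"t",(145,115)),(s,"s",(170,110))):
    cv2.imwrite(f"pics/p7{n}.png",cv2.resize(p["img"][b:b+100,a:a+100,::-1],(400,400),interpolation=cv2.INTER_CUBIC))
cv2.imwrite("pics/p7.png",np.hstack([cv2.imread("pics/p7t.png"),cv2.imread("pics/p7s.png")]))
E
```

```text
TCP printer -108.94092467015375 -0.3062812152127281 200.32467206781303
[[-0.75   -0.4009  0.5261]
 [-0.3287  0.9161  0.2295]
 [-0.574  -0.0008 -0.8189]]
top roll n 437 y pct [-26.5441 -24.5358   2.6102  27.2944  31.939 ] x [-127.8698 -107.5961  -85.345 ] z [217.1793 232.5752]
top guide -1 51 y [-44.7376 -33.855  -28.1211 -24.6862 -15.2223] x [-39.8135 -39.6989   0.7287  29.4454  33.2665]
top guide 1 51 y [17.3077 28.9458 33.6106 36.2672 43.5994] x [-39.9606 -39.5283   1.1411  31.0908  33.7065]
scene roll n 293 y pct [-26.2369 -24.6103   5.5085  26.4733  31.4632] x [-140.3887 -133.7121 -114.0177] z [186.2261 228.4647]
scene guide -1 14 y [-33.8213 -33.2979 -31.3798 -30.1169 -27.6792] x [-15.1995 -15.0757   4.8567  25.4042  26.8949]
scene guide 1 23 y [27.3638 29.0287 31.1114 33.0482 34.3336] x [-14.546  -14.2716   5.4294  29.011   32.6041]
```

View pics/p7.png

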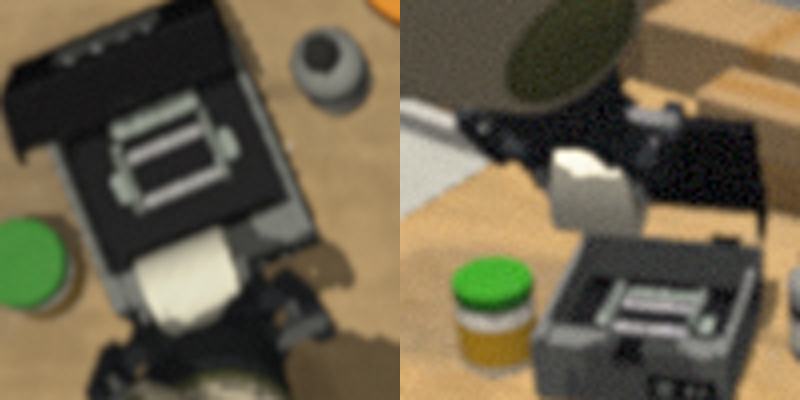

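Run:
```python
from arc import *
Q=R(90+yaw,35,yaw)
go((P(-39,0,143),Q),(P(9,0,72),Q),(P(9,0,54),Q,3))
```

```text
at [0.5597 0.1534 0.2003] F [-1.0023 -0.2017 -0.7391] t 20.9667 w 0.05135498308768251
3 rows of: -8.1 0.1 29.0  -0.0004 0.0002 -0.0002
3 rows of: 0.5 -0.0 28.6  0.0000 0.0000 0.0000
3 rows of: 3.4 0.0 4.9  0.0000 0.0000 0.0000
```

Call:
{"name": "servo_tool", "arguments": {
  "deltas": "0 -8.1 0 29 0 0 0;0 -8.1 0 29 0 0 0;0 -8.1 0 29 0 0 0;0 0.5 0 28.6 0 0 0;0 0.5 0 28.6 0 0 0;0 0.5 0 28.6 0 0 0;0 0 0 0 0 0 0;0 0 0 0 0 0 0"
}}

```text
time_s: 21.63
position: [0.6678, 0.2, 0.0703]
tool_rot: [[-0.752, -0.4, 0.524], [-0.328, 0.916, 0.229], [-0.572, 0.0, -0.82]]
ft_force: [0.5, -0.2, -0.9]
grip_width: 0.0515
gripper_force: 42.9
```

Run:
```python
from rel import *
s,t=rel();s,t=rel()
Q=R(90+yaw,35,yaw)
go((P(9,0,72),Q),(P(9,0,54),Q,3))
```

```text
TCP printer 8.729988459671826 -0.9217480671393301 72.5688334742413
[[-0.7498 -0.4003  0.5268]
 [-0.3281  0.9164  0.2293]
 [-0.5746 -0.0009 -0.8184]]
top roll n 295 y pct [-28.2188 -25.2903   0.2209  26.0437  30.4644] x [-4.6835 11.8689 32.9844] z [ 84.3399 103.9138]
top guide -1 15 y [-42.1463 -39.2897 -29.8847 -26.4114 -25.5262] x [-39.6503 -39.5727 -36.6555  32.3988  33.3265]
top guide 1 5 y [34.503  34.6172 36.1073 37.5514 37.6298] x [26.9789 27.4246 30.9221 34.2588 34.6641]
scene roll n 189 y pct [-27.6024 -26.7729  -0.7688  21.4739  23.9992] x [-22.1531 -15.232   -1.2612] z [63.5746 97.3317]
scene guide -1 20 y [-33.2607 -32.9909 -30.8067 -26.9088 -17.3769] x [-16.6218 -15.2757   2.2371  26.6802  30.5441]
scene guide 1 14 y [28.4229 29.1124 30.9147 33.5877 34.1991] x [-16.9489 -14.7934  -3.6513   7.4547   9.3292]
TCP printer 8.7147608145509 -0.6006562004984826 73.24788171532697
[[-0.7491 -0.4006  0.5276]
 [-0.3284  0.9162  0.2296]
 [-0.5754 -0.0013 -0.8179]]
top roll n 298 y pct [-27.6248 -25.0662   0.659   26.4185  29.784 ] x [-5.1194 11.593  32.8368] z [ 85.8708 106.5914]
top guide -1 16 y [-44.6729 -40.9488 -30.0974 -26.4115 -25.2185] x [-39.8801 -39.5458 -36.9913  33.395   34.5963]
top guide 1 5 y [34.5199 34.6416 35.7995 37.3399 37.718 ] x [27.0204 27.1373 30.1661 34.4498 34.8807]
scene roll n 188 y pct [-31.708  -26.9128   0.6518  22.7111  25.0052] x [-21.9359 -14.8558   0.0509] z [ 65.2357 100.2148]
scene guide -1 15 y [-32.9031 -32.5334 -30.7563 -28.0818 -27.3846] x [-13.7619 -11.6148  11.8103  26.0743  32.6564]
scene guide 1 16 y [27.4195 28.4848 30.9065 32.7066 33.3481] x [-15.5079 -14.8294  -2.7542   7.3648   8.8599]
at [0.6675 0.2005 0.0732] F [ 0.9494 -0.7538 -0.3511] t 21.8333 w 0.05134503151244665
1 rows of: 0.5 0.6 1.2  -0.0019 0.0022 -0.0004
3 rows of: 3.4 0.0 4.9  0.0000 0.0000 0.0000
```

Call:
{"name": "servo_tool", "arguments": {
  "deltas": "0 0.5 1.8 1 0 0 0;0 3 0 4.3 0 0 0;0 3 0 4.3 0 0 0;0 0 0 0 0 0 0"
}}

```text
time_s: 22.17
position: [0.6661, 0.2028, 0.059]
tool_rot: [[-0.751, -0.401, 0.524], [-0.329, 0.916, 0.23], [-0.573, 0.0, -0.82]]
ft_force: [-0.2, 0.9, -1.7]
grip_width: 0.0515
gripper_force: 42.9
```

Call:
{"name": "servo_tool", "arguments": {
  "deltas": "0 1.7 0 2.5 0 0 0;0 1.7 0 2.5 0 0 0;0 0 0 0 0 0 0"
}}

```text
time_s: 22.42
position: [0.6669, 0.2029, 0.0538]
tool_rot: [[-0.75, -0.401, 0.526], [-0.329, 0.916, 0.23], [-0.574, -0.001, -0.819]]
ft_force: [-0.1, 0.7, -1.9]
grip_width: 0.0514
gripper_force: 43.1
```

Call:
{"name": "servo_tool", "arguments": {
  "deltas": "0 0.9 0 1.2 0 0 0;0 0.6 0 0.8 0 0 0;0 0 0 0 0 0 0"
}}

```text
time_s: 22.67
position: [0.6678, 0.203, 0.0531]
tool_rot: [[-0.748, -0.401, 0.529], [-0.329, 0.916, 0.23], [-0.577, -0.002, -0.817]]
ft_force: [0.8, 1.1, 4.6]
grip_width: 0.0513
gripper_force: 43.6
```

Call:
{"name": "servo_tool", "arguments": {
  "deltas": "0.75 0 0 0 0 0 0;0.75 0 0 0 0 0 0;0.75 0 0 0 0 0 0;0.75 0 0 0 0 0 0;0.75 0 0 -12 0 0 0;0.75 0 0 -28 0 0 0;0.75 0 0 -35 0 0 0;0.75 0 0 -35 0 0 0"
}}

```text
time_s: 23.33
position: [0.6075, 0.1771, 0.1426]
tool_rot: [[-0.751, -0.401, 0.525], [-0.329, 0.916, 0.23], [-0.573, -0.0, -0.82]]
ft_force: [0.4, -0.1, 0.8]
grip_width: 0.0643
gripper_force: 0.0
```

Call:
{"name": "servo_tool", "arguments": {
  "deltas": "0 6 0 -33 0 0 0;0 6 0 -33 0 0 0;0 0 0 0 0 0 0"
}}

```text
time_s: 23.58
position: [0.5631, 0.1576, 0.1939]
tool_rot: [[-0.746, -0.401, 0.531], [-0.329, 0.916, 0.229], [-0.578, -0.003, -0.816]]
ft_force: [2.2, 0.0, 1.0]
grip_width: 0.0286
gripper_force: 0.0
```

Run:
```python
from rel import *
from ang import ang
s=env.get_image("scene");t=env.get_image("top");print(env.observe()["position"])
for nm,p in(("top",t),("scene",s)):
    x,y,z,ok,I=pc(p)
    m=ok&(np.hypot(x-8,z-54)<38)&(abs(y)<45)&(z>50)&(I.min(1)>95)&(I[:,0]>I[:,2])
    k=m&(z>np.percentile(z[m],85))
    print(nm,m.sum(),"y",np.percentile(y[m],[0,2,50,98,100]),"x",np.percentile(x[m],[0,2,50,98,100]),"z",np.percentile(z[m],[50,90,98]),"ridge x",np.median(x[k]))
    # circle fit in x-z
    if m.sum()>30:
        A=np.c_[2*x[m],2*z[m],np.ones(m.sum())];r=np.linalg.lstsq(A,x[m]**2+z[m]**2,rcond=None)[0];print("circle",r[0],r[1],np.sqrt(r[2]+r[0]**2+r[1]**2))
    for lo in range(-24,24,8):
        q=m&(y>=lo)&(y<lo+8);print(lo,round(np.percentile(z[q],95),1) if q.sum()>3 else None,end="; ")
    print()
ang(t)
for n in("bay","roll_c"):
    a=env.spot_point(n,s);b=env.spot_point(n,t);print(n,[(np.round(i["uv"]),round(i["conf"],2)) for i in a],[(np.round(i["uv"]),round(i["conf"],2)) for i in b])
```

```text
[0.5648 0.1581 0.1904]
top 429 y [-24.0336 -23.2202   2.0771  27.9074  29.4712] x [-15.6453 -14.9785   4.9896  34.0261  37.183 ] z [76.7866 82.7548 84.8256] ridge x 10.86979626918188
circle 10.394075203880279 59.412673322320536 22.970067764498733
-24 83.2; -16 83.4; -8 84.1; 0 82.7; 8 84.1; 16 83.5; 
scene 295 y [-26.797  -26.3542  -1.5739  25.0914  26.7783] x [-23.4534 -21.4806  -9.6999  19.3602  30.8708] z [72.3629 81.0699 82.6469] ridge x 7.453908754478456
circle 4.706910750959915 58.76450559186985 22.016459936765546
-24 80.8; -16 82.6; -8 81.5; 0 81.7; 8 81.5; 16 82.5; 
n 260 x range 0.007978115421010833 0.09138095608424804 zmax 0.19555988078786432 fit dz/dx [-1.002   0.2119]
n 263 x range 0.007770294674245357 0.09093061850424732 zmax 0.19709982705676962 fit dz/dx [-0.9912  0.2114]
bay [(array([231., 181.]), 0.65)] [(array([185., 152.]), 0.64), (array([168., 130.]), 0.62), (array([343., 206.]), 0.48), (array([174., 128.]), 0.37)]
roll_c [(array([309., 323.]), 0.85), (array([340., 263.]), 0.81), (array([235., 178.]), 0.68), (array([364., 288.]), 0.63), (array([387., 276.]), 0.62), (array([319., 244.]), 0.61)] [(array([343., 205.]), 0.94), (array([189., 153.]), 0.92), (array([358., 275.]), 0.84), (array([318., 195.]), 0.77), (array([375., 222.]), 0.58)]
```

Run:
```python
from arc import *
Q=R(90+yaw)
def k(th):
    th=np.radians(th);return P(72-119*np.cos(th)+32*np.sin(th)+5,0,58+119*np.sin(th)+32*np.cos(th)-1)
go((P(-60,0,270),Q),(P(20,0,250),Q),(P(20,0,198),Q),(P(20,0,173),Q),(k(45),Q,2),(k(35),Q,2),(k(25),Q,2),(k(15),Q,2),(k(7),Q,2),(k(0),Q,2))
```

```text
at [0.5653 0.1586 0.1878] F [-0.8955  0.1178  0.0913] t 23.8833 w -0.0003479989337721259
6 rows of: -11.5 -0.4 -10.6  0.0000 0.1016 -0.0001
3 rows of: -26.7 -0.0 6.7  0.0000 0.0000 0.0000
2 rows of: 0.0 0.0 26.0  0.0000 0.0000 0.0000
1 rows of: 0.0 0.0 25.0  0.0000 0.0000 0.0000
2 rows of: 2.3 -0.0 4.6  0.0000 0.0000 0.0000
2 rows of: 8.8 -0.0 6.2  0.0000 0.0000 0.0000
2 rows of: 7.6 0.0 7.6  0.0000 0.0000 0.0000
2 rows of: 6.2 -0.0 8.8  0.0000 0.0000 0.0000
2 rows of: 3.8 0.0 7.7  0.0000 0.0000 0.0000
2 rows of: 2.4 0.0 7.1  0.0000 0.0000 0.0000
```

Call:
{"name": "servo_tool", "arguments": {
  "deltas": "0 -11.5 -0.4 -10.6 0 0.1016 0;0 -11.5 -0.4 -10.6 0 0.1016 0;0 -11.5 -0.4 -10.6 0 0.1016 0;0 -11.5 -0.4 -10.6 0 0.1016 0;0 -11.5 -0.4 -10.6 0 0.1016 0;0 -11.5 -0.4 -10.6 0 0.1016 0;0 0 0 0 0 0 0;0 0 0 0 0 0 0"
}}

```text
time_s: 24.55
position: [0.6056, 0.1738, 0.2693]
tool_rot: [[-0.915, -0.402, 0.001], [-0.402, 0.915, 0.0], [-0.001, 0.0, -1.0]]
ft_force: [-0.1, -0.0, -0.9]
grip_width: -0.0001
gripper_force: 0.0
```

Call:
{"name": "servo_tool", "arguments": {
  "deltas": "0 -26.7 0 6.7 0 0 0;0 -26.7 0 6.7 0 0 0;0 -26.7 0 6.7 0 0 0;0 0 0 26 0 0 0;0 0 0 20 0 0 0;0 0 0 0 0 0 0"
}}

```text
time_s: 25.05
position: [0.6758, 0.2049, 0.1991]
tool_rot: [[-0.916, -0.401, -0.008], [-0.401, 0.916, -0.001], [0.007, 0.003, -1.0]]
ft_force: [-0.5, 0.5, -0.9]
grip_width: -0.0002
gripper_force: 0.0
```

Run:
```python
from arc import *
o=env.observe();print(o["tool_rot"])
go((P(20,0,198),R(90+yaw)),(P(20,0,173),R(90+yaw)))
```

```text
[[-0.9158 -0.4015 -0.0075]
 [-0.4015  0.9159 -0.0005]
 [ 0.0071  0.0025 -1.    ]]
at [0.6758 0.2049 0.1991] F [-0.5391  0.4683 -0.9499] t 25.05 w -0.00017846739075175997
1 rows of: -1.9 -0.1 1.1  0.0025 -0.0071 -0.0005
1 rows of: 0.0 0.0 25.0  0.0000 0.0000 0.0000
```

Call:
{"name": "servo_tool", "arguments": {
  "deltas": "0 -1.9 0 5 0 -0.007 0;0 0 0 5 0 0 0;0 0 0 5 0 0 0;0 0 0 5 0 0 0;0 0 0 5 0 0 0;0 0 0 0 0 0 0"
}}

```text
time_s: 25.55
position: [0.6797, 0.2057, 0.1823]
tool_rot: [[-0.916, -0.401, 0.011], [-0.401, 0.916, 0.003], [-0.011, -0.002, -1.0]]
ft_force: [-2.7, -2.2, 7.5]
grip_width: 0.0001
gripper_force: 3.1
```

Run:
```python
from ang import *
t=env.get_image("top");ang(t);o=env.observe();print(o["position"],o["ft_force"])
```

```text
n 1358 x range -0.07484112811428917 0.08864834885192419 zmax 0.49093654151739896 fit dz/dx [-1.5542  0.3968]
n 1248 x range -0.07499291144250297 0.07409565643679815 zmax 0.49043188984188535 fit dz/dx [-0.2318  0.4406]
[0.6798 0.2058 0.1824] [-2.2889 -1.8895  5.8024]
```

Call:
{"name": "servo_tool", "arguments": {
  "deltas": "0 0 0 4 0 0 0;0 0 0 4 0 0 0;0 0 0 4 0 0 0;0 0 0 0 0 0 0"
}}

```text
time_s: 25.93
position: [0.6797, 0.2054, 0.1789]
tool_rot: [[-0.916, -0.401, 0.018], [-0.401, 0.916, 0.002], [-0.018, -0.005, -1.0]]
ft_force: [-22.4, -8.2, 52.9]
grip_width: 0.0001
gripper_force: 22.9
```

Call:
{"name": "servo_tool", "arguments": {
  "deltas": "0 0 0 -8 0 0 0;0 0 0 -6 0 0 0;0 0 0 0 0 0 0"
}}

```text
time_s: 26.18
position: [0.6801, 0.2061, 0.1842]
tool_rot: [[-0.916, -0.401, 0.011], [-0.401, 0.916, 0.004], [-0.012, -0.001, -1.0]]
ft_force: [0.7, 1.2, 1.0]
grip_width: 0.0
gripper_force: 0.0
```

Call:
{"name": "servo_tool", "arguments": {
  "deltas": "0 6.5 0 3.2 0 0 0;0 6.5 0 3.4 0 0 0;0 0 0 0 0 0 0"
}}

```text
time_s: 26.43
position: [0.6671, 0.2004, 0.1747]
tool_rot: [[-0.916, -0.401, 0.006], [-0.401, 0.916, 0.003], [-0.007, -0.0, -1.0]]
ft_force: [-0.1, -0.6, -0.3]
grip_width: 0.0002
gripper_force: 0.0
```

```bash
cat > ang2.py <<'E'
from rel import *
def a2():
    s=env.get_image("scene");t=env.get_image("top")
    o=env.observe();q=o["position"]-C;tx=(q[0]*c+q[1]*sn)*1000;tz=q[2]*1000;print("TCP",tx,(-q[0]*sn+q[1]*c)*1000,tz,o["ft_force"],o["time_s"])
    for nm,p in(("top",t),("scene",s)):
        x,y,z,ok,I=pc(p)
        for lo,hi in((-69,-50),(50,69)):
            m=ok&(y>lo)&(y<hi)&(x>-85)&(x<105)&(z>62)&(z<202)&(I.max(1)<90)
            if m.sum()<8: continue
            print(nm,lo,m.sum(),"zmax",round(np.percentile(z[m],98),1),"x at zmax",round(np.median(x[m&(z>np.percentile(z[m],93))]),1),"xmin",round(np.percentile(x[m],2),1),"z at xmin",round(np.median(z[m&(x<np.percentile(x[m],7))]),1))
E
python3 -c "
from ang2 import *
a2()"
```

```text
TCP 9.234166707519607 -0.3972858748588952 175.16399878613444 [-0.0433 -0.7189  0.046 ] 26.5333
top -69 232 zmax 179.6 x at zmax -11.5 xmin -14.7 z at xmin 177.7
top 50 18 zmax 176.6 x at zmax 13.3 xmin 11.2 z at xmin 176.2
scene -69 85 zmax 177.6 x at zmax -14.0 xmin -17.7 z at xmin 175.7
scene 50 175 zmax 176.9 x at zmax -11.0 xmin -14.9 z at xmin 175.0
```

Run:
```python
from arc import *
Q=R(90+yaw)
def k(d):
    th=np.radians(d);return P(72-103*np.cos(th)+32*np.sin(th)+12*np.sin(th)-1.5*np.sin(th),0,58+103*np.sin(th)+32*np.cos(th)-1.5*np.cos(th))
go((P(10,0,200),Q),(P(58,0,200),Q),(P(58,0,163),Q),(k(50),Q,2),(k(40),Q,2),(k(30),Q,2),(k(20),Q,2),(k(10),Q,2),(k(4),Q,2),(k(0),Q,2))
```

```text
at [0.6679 0.2008 0.1752] F [-0.0433 -0.7189  0.046 ] t 26.5333 w 0.00014082281023557509
1 rows of: -1.0 0.4 -24.8  -0.0002 0.0081 -0.0006
2 rows of: -24.0 0.0 0.0  0.0000 0.0000 0.0000
2 rows of: 0.0 0.0 18.5  0.0000 0.0000 0.0000
2 rows of: 9.8 -0.0 3.2  0.0000 0.0000 0.0000
2 rows of: 9.0 -0.0 4.5  0.0000 0.0000 0.0000
2 rows of: 8.2 0.0 5.8  0.0000 0.0000 0.0000
2 rows of: 7.2 -0.0 7.0  0.0000 0.0000 0.0000
2 rows of: 5.9 -0.0 8.0  0.0000 0.0000 0.0000
2 rows of: 2.9 0.0 5.2  0.0000 0.0000 0.0000
2 rows of: 1.6 -0.0 3.6  0.0000 0.0000 0.0000
```

Call:
{"name": "servo_tool", "arguments": {
  "deltas": "0 -1 0 -25 0 0.008 0;0 -24 0 0 0 0 0;0 -24 0 0 0 0 0;0 0 0 0 0 0 0;0 0 0 18.5 0 0 0;0 0 0 18.5 0 0 0;0 0 0 0 0 0 0"
}}

```text
time_s: 27.12
position: [0.7112, 0.2202, 0.159]
tool_rot: [[-0.916, -0.401, -0.007], [-0.401, 0.916, -0.001], [0.007, 0.001, -1.0]]
ft_force: [-0.4, 0.2, -1.5]
grip_width: -0.0003
gripper_force: 0.0
```

Call:
{"name": "servo_tool", "arguments": {
  "deltas": "0 9.8 0 3.2 0 0 0;0 9.8 0 3.2 0 0 0;0 9 0 4.5 0 0 0;0 9 0 4.5 0 0 0;0 0 0 0 0 0 0"
}}

```text
time_s: 27.53
position: [0.6772, 0.2049, 0.1488]
tool_rot: [[-0.916, -0.401, 0.0], [-0.401, 0.916, -0.0], [0.0, -0.0, -1.0]]
ft_force: [-0.6, -0.2, 0.4]
grip_width: -0.0
gripper_force: 0.0
```

```bash
python3 -c "
from ang2 import *
a2()"
```

```text
TCP 20.68022865807476 -0.5127766800465221 149.26887190785925 [ 0.1146 -0.16    0.0914] 27.6333
top -69 310 zmax 158.3 x at zmax -13.9 xmin -37.3 z at xmin 152.0
scene -69 77 zmax 156.3 x at zmax -7.6 xmin -41.3 z at xmin 152.4
scene 50 89 zmax 156.2 x at zmax -8.6 xmin -43.6 z at xmin 151.9
```

Call:
{"name": "servo_tool", "arguments": {
  "deltas": "0 8.2 0 5.8 0 0 0;0 8.2 0 5.8 0 0 0;0 7.2 0 7 0 0 0;0 7.2 0 7 0 0 0;0 5.9 0 8 0 0 0;0 5.9 0 8 0 0 0;0 0 0 0 0 0 0"
}}

```text
time_s: 28.22
position: [0.6387, 0.1881, 0.1059]
tool_rot: [[-0.916, -0.401, -0.001], [-0.401, 0.916, -0.0], [0.001, -0.0, -1.0]]
ft_force: [-0.9, -0.6, 0.1]
grip_width: -0.0
gripper_force: 0.0
```

Call:
{"name": "servo_tool", "arguments": {
  "deltas": "0 2.9 0 5.2 0 0 0;0 2.9 0 5.2 0 0 0;0 1.6 0 3.6 0 0 0;0 0 0 3 0 0 0;0 0 0 0 0 0 0"
}}

```text
time_s: 28.63
position: [0.6325, 0.1852, 0.0902]
tool_rot: [[-0.916, -0.401, 0.001], [-0.401, 0.916, -0.0], [-0.001, -0.001, -1.0]]
ft_force: [0.9, 0.0, 0.1]
grip_width: -0.0001
gripper_force: 0.0
```

```bash
python3 -c "
from ang2 import *
a2()"
```

```text
TCP -29.422169690715062 -0.4697156207951365 90.06257393738548 [-1.1628  0.3304  3.5323] 28.7333
top -69 370 zmax 185.6 x at zmax -29.0 xmin -67.4 z at xmin 66.1
top 50 39 zmax 192.2 x at zmax -30.7 xmin -39.1 z at xmin 184.3
scene -69 286 zmax 185.1 x at zmax -33.3 xmin -71.9 z at xmin 65.4
scene 50 201 zmax 183.5 x at zmax -40.6 xmin -74.3 z at xmin 64.9
```

Call:
{"name": "servo_tool", "arguments": {
  "deltas": "0 0 0 2 0 0 0;0 0 0 2 0 0 0;0 0 0 0 0 0 0;0 0 0 0 0 0 0"
}}

```text
time_s: 29.07
position: [0.6327, 0.1852, 0.0897]
tool_rot: [[-0.916, -0.402, 0.004], [-0.402, 0.916, -0.0], [-0.004, -0.002, -1.0]]
ft_force: [-10.5, -3.3, 26.0]
grip_width: -0.0001
gripper_force: 13.4
```

Call:
{"name": "servo_tool", "arguments": {
  "deltas": "0 0 0 -10 0 0 0;0 0 0 -25 0 0 0;0 0 0 -35 0 0 0;0 0 0 -35 0 0 0;0 30 0 -20 0 0 0;0 35 0 0 0 0 0;0 35 0 0 0 0 0;0 35 0 0 0 0 0"
}}

```text
time_s: 29.73
position: [0.5072, 0.1306, 0.2105]
tool_rot: [[-0.916, -0.402, 0.002], [-0.402, 0.916, -0.0], [-0.001, -0.001, -1.0]]
ft_force: [1.4, -0.8, 0.7]
grip_width: 0.0002
gripper_force: 0.0
```

Call:
{"name": "servo_tool", "arguments": {
  "deltas": "0 35 0 0 0 0 0;0 35 0 0 0 0 0;0 0 0 0 0 0 0"
}}

```text
time_s: 29.98
position: [0.4395, 0.102, 0.2103]
tool_rot: [[-0.916, -0.401, -0.003], [-0.401, 0.916, -0.001], [0.003, 0.001, -1.0]]
ft_force: [0.6, 0.2, 0.4]
grip_width: -0.0002
gripper_force: 0.0
```

Run:
```python
from ang2 import *
a2()
t=env.get_image("top");s=env.get_image("scene")
for nm,p in(("top",t),("scene",s)):
    x,y,z,ok,I=pc(p)
    m=ok&(abs(y)<60)&(x>-38)&(x<65)&(z<130)&(z>60);print(nm,m.sum(),"top face fit",np.polyfit(x[m],z[m],1))
for n in("ink_bottle","jar","tape_measure","screwdriver","roll_c","driver_tip"):
    print(n,[(np.round(i["uv"]),round(i["conf"],2)) for i in env.spot_point(n,t)],[(np.round(i["uv"]),round(i["conf"],2)) for i in env.spot_point(n,s)])
```

```text
TCP -234.9760544017172 -0.361413355160059 211.01205164765327 [0.4461 0.3147 0.1297] 30.0833
top -69 403 zmax 96.0 x at zmax -2.2 xmin -67.3 z at xmin 67.5
top 50 431 zmax 94.6 x at zmax 20.3 xmin -68.6 z at xmin 67.3
scene -69 244 zmax 92.4 x at zmax 16.3 xmin -73.7 z at xmin 65.4
scene 50 107 zmax 91.0 x at zmax -0.4 xmin -73.6 z at xmin 65.1
top 1842 top face fit [-0.0023 90.5584]
scene 731 top face fit [ 0.0033 90.0473]
ink_bottle [(array([232., 138.]), 0.65)] [(array([275., 196.]), 0.77), (array([234., 197.]), 0.67)]
jar [(array([155., 186.]), 0.58)] [(array([194., 200.]), 0.95)]
tape_measure [(array([381., 185.]), 0.64), (array([232., 138.]), 0.28)] [(array([386., 276.]), 0.82), (array([342., 262.]), 0.34), (array([172., 224.]), 0.24)]
screwdriver [(array([178., 128.]), 0.68)] [(array([183., 231.]), 0.69), (array([239., 168.]), 0.58)]
roll_c [(array([320., 193.]), 0.86), (array([375., 220.]), 0.62), (array([346., 207.]), 0.56)] [(array([366., 285.]), 0.9), (array([321., 242.]), 0.8), (array([340., 266.]), 0.74), (array([311., 322.]), 0.6), (array([219., 228.]), 0.39)]
driver_tip [] [(array([217., 229.]), 0.72), (array([320., 243.]), 0.63), (array([275., 198.]), 0.31)]
```

The cover's top face is level at z ≈ 90 mm, so it is shut. The other rolls, the bystanders and the screwdriver are all in place, so I'm handing in.

```bash
python3 -c "
from rig import env
print(env.close_job())"
```

```text
the job is handed in; nothing more can be done
None
```

I prised the cover open, laid the screwdriver back on the bench, seated the 52 mm roll (roll_c) between the guides and pushed the cover shut, then handed in at about 30 s; my first push on the cover jammed at about 53 N through the fingertips, and the hand-in gave no verdict.

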